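# Vent and open the pressure pot, then load the blanks

## Task

Load the loose wooden blanks into the blue pressure pot for soaking: first vent it by turning the red valve lever to the green mark, then slacken both brass wing nuts, swing both eyebolts right out of the lid's slotted lugs, and lift the lid right back until it stays open by itself. Lay every blank inside, each resting on the grid floor and none on top of another. Then lower the lid shut gently, never letting it drop, to keep dust out until I come with the resin: leave the bolts out and the lever at green, and do not shift the jar, the small tin or the mug.

Things in the scene. Friction and masses are not known exactly. Their poses are not given: they have to be found in the camera images.
- pot: Round blue pressure pot, fixed to the bench, 172 mm across outside, rim 86 mm above the bench; steel lid on top. Origin: centre of its underside, on the bench. Its +x axis points from the lid's front handle to the lid's hinge at the back, +y to its left (the left bolt), z up. Inside: flat grid floor 34 mm above the bench, inner radius 80 mm, wall 5 mm.
- pot_floor (a point): Centre of the pot's inner floor, on the grid the blanks are to lie on; axes as the pot.
- valve_lever (a joint): Angle of the red-sleeved valve lever on the lid, turning about the lid's upright centre line, range -1.4 to 1.4. Seen from above it grows counter-clockwise: at 0 the lever points to the lid's front handle (white mark), at +0.8 at the green mark (vent), at -0.8 at the red mark (pressure). Stiff (about 0.1 N m), stays where it is left.
- lever_axis (a point): On the lever's turning axis at the lever's mid-height, 16 mm above the lid's top face.
- lever_grip (a point): Middle of the lever's red sleeve, 36 mm from the axis. Sleeve 36 mm long, 13 mm wide, 13 mm tall; its underside is 9 mm above the lid's top face. The point's -x axis points along the lever away from the turning axis.
- lid (a joint): Opening angle of the lid: 0 shut, 1.65 fully back against its stop. Past about 1.55 it leans back by itself and stays; below that it falls shut. About 0.45 kg. It cannot lift while a bolt stands in its lug.
- lid_handle (a point): Middle of the black handle bar at the lid's front: round, 13 mm thick, 70 mm long along the pot's y, 124 mm in front of the pot's centre, with 28 mm of free gap between bar and lid edge and open air below.
- lid_hinge (a point): Point on the lid's hinge line (which runs along the pot's y), 100 mm behind the pot's centre. The handle bar swings about it on a radius of 224 mm.
- left_bolt (a joint): Swing of the left eyebolt about its low pivot on the pot's +y side: 0 upright in the slot of the lid's lug, growing outward away from the pot, to 1.4 at its stop. Falls outward by itself past about 0.4; stiff enough to stay upright otherwise.
- left_pivot (a point): Pivot of the left eyebolt, 44 mm above the bench, 102 mm from the pot's centre line. Bolt 10 mm thick.
- left_nut (a joint): Turn of the brass wing nut on the left bolt: 0 fully tight, growing counter-clockwise seen from above (loosening), 3.8 at its stop. It rises 1.43 mm per rad. Its 23 mm wide, 4 mm thick flange sits behind a 4.5 mm lip at the outer end of the slotted lug and clears it fully from about 2.9; below about 2 the bolt cannot swing out. Turns with about 0.05 N m.
- left_nut_grip (a point): On the axis of the left wing nut, half-way up its two wings (24 mm above the nut's underside; wings reach from 10 to 36 mm above it, about 60 mm across over their tips, 8 mm thick, nothing between them above 14 mm). The point's x axis runs along the wings (across both), y through their thickness, z up along the bolt. With the nut tight its underside lies on the lug, level with the lid's top.
- right_bolt (a joint): Swing of the right eyebolt about its low pivot on the pot's -y side: 0 upright in the slot of the lid's lug, growing outward away from the pot, to 1.4 at its stop. Falls outward by itself past about 0.4; stiff enough to stay upright otherwise.
- right_pivot (a point): Pivot of the right eyebolt, 44 mm above the bench, 102 mm from the pot's centre line. Bolt 10 mm thick.
- right_nut (a joint): Turn of the brass wing nut on the right bolt: 0 fully tight, growing counter-clockwise seen from above (loosening), 3.8 at its stop. It rises 1.43 mm per rad. Its 23 mm wide, 4 mm thick flange sits behind a 4.5 mm lip at the outer end of the slotted lug and clears it fully from about 2.9; below about 2 the bolt cannot swing out. Turns with about 0.05 N m.
- right_nut_grip (a point): On the axis of the right wing nut, half-way up its two wings (24 mm above the nut's underside; wings reach from 10 to 36 mm above it, about 60 mm across over their tips, 8 mm thick, nothing between them above 14 mm). The point's x axis runs along the wings (across both), y through their thickness, z up along the bolt. With the nut tight its underside lies on the lug, level with the lid's top.
- blank_0_centre (a point): Centre of a pale wooden blank lying flat on the bench in front of the pot at the start, its length roughly pointing away from the robot: 20 mm (its x) by 50 mm (its y) by 12 mm tall (its z), 15 g. May be absent.
- blank_1_centre (a point): Centre of a pale wooden blank lying flat on the bench in front of the pot at the start, its length roughly pointing away from the robot: 20 mm (its x) by 50 mm (its y) by 12 mm tall (its z), 15 g. May be absent.
- blank_2_centre (a point): Centre of a pale wooden blank lying flat on the bench in front of the pot at the start, its length roughly pointing away from the robot: 20 mm (its x) by 50 mm (its y) by 12 mm tall (its z), 15 g. May be absent.
- blank_3_centre (a point): Centre of a pale wooden blank lying flat on the bench in front of the pot at the start, its length roughly pointing away from the robot: 20 mm (its x) by 50 mm (its y) by 12 mm tall (its z), 15 g. May be absent.
- resin_jar: Bystander: clear jar with a dark lid, 74 mm across, 87 mm tall, origin under its centre.
- small_tin: Bystander: small paint tin, 78 mm across, 77 mm tall, origin under its centre.
- frame_carcass: Fixed open wooden frame standing on the bench to the right of the pot, 90 mm tall, 311 mm wide along its x (world y, near enough) by 352 mm along its y; origin at its centre. A gripper that reaches down within about 50 mm of its left end can meet it.
- mug: Bystander: white mug with grey dots, 82 mm across, 91 mm tall, origin under its centre.

How it is judged:
On the way, in this order (a step that is already met when the one before it is completed fails the run):
1. the valve lever points at the green vent mark (0.8 rad, within 0.12) (value of joint valve_lever between 0.68 and 0.92 rad), for 0.3 s.
2. both eyebolts are swung out of their lugs (beyond 1.2 rad) (value of joint each of left_bolt, right_bolt above 1.2 rad), for 0.2 s.
3. the lid is open and leaning back (beyond 1.55 rad) (value of joint lid above 1.55 rad), for 0.3 s.
4. with the lid still open, every blank lies on the floor of the pot (value of joint lid above 1.5 rad and horizontal distance between each of blank_0_centre, blank_1_centre, blank_2_centre, blank_3_centre and pot_floor below 0.078 m and height (world z) of each of blank_0_centre, blank_1_centre, blank_2_centre, blank_3_centre below 0.0475 m and linear speed of each of blank_0, blank_1, blank_2, blank_3 below 0.03 m/s), for 0.2 s.
At the end, for the whole second after the job is handed in: Lever at the green mark (0.8 rad within 0.12), both eyebolts out (beyond 1.2 rad), lid shut (within 0.04 rad) and still, and every blank present at rest inside the pot on its floor: centre within 78 mm of the pot's centre line and less than 13.5 mm above the grid (so none lies on another) (all of step 1 and all of step 2 and value of joint lid below 0.04 rad and velocity of joint lid below 0.05 rad/s and horizontal distance between each of blank_0_centre, blank_1_centre, blank_2_centre, blank_3_centre and pot_floor below 0.078 m and height (world z) of each of blank_0_centre, blank_1_centre, blank_2_centre, blank_3_centre below 0.0475 m and linear speed of each of blank_0, blank_1, blank_2, blank_3 below 0.03 m/s); the robot touches nothing.
It fails at once if the lid drops towards shut (faster than 2 rad/s) (velocity of joint lid below -2 rad/s).
It fails at once if a wing nut is slackened while the valve is not at vent (value of joint valve_lever below 0.6 rad and value of joint any of left_nut, right_nut above 1.2 rad).
It fails at once if the jar, the small tin or the mug is shifted by more than 30 mm (distance of any of resin_jar, small_tin, mug from where it was at the start of the episode above 0.03 m).
Of blank_0, blank_1, blank_2, blank_3 only 2 to 4 are there at a start; the rules pass over those that are not, and their reading is None.
At some moment in a run one of blank_0, blank_1, blank_2, blank_3 may be knocked a few centimetres aside while the robot is not near it.
It also fails if it takes over 192 s, if anything falls off the work surface, if the arm or the gripper's body presses on something with over 40 N, if the wrist force passes 120 N, or if a joint passes its speed limit or range.

## Robot

A 6-joint arm with a two-finger parallel gripper is mounted at the origin on the work surface; the furniture and walls round the work are solid. World frame = base frame: x ahead of the robot, y to its left, z up, the work surface at z = 0. Lengths are in m, angles in rad, forces in N, time in s.
With the tool pointing down it reaches from about 0.275 to 0.85 m from the base axis. Payload 19 kg.
Tool frame: the origin (TCP) lies at the very end of the fingers, on their centre line; the grasp point (between the pads) lies 19 mm behind it; z points along the fingers, y is the line along which they close (so a half turn about z gives the same grasp; the last joint's range is limited). The gripper opens to 85 mm and grips with 20 to 120 N. Pads are 22 mm wide; open, the fingers measure 114 mm over their backs; the gripper's body (76 mm by 85 mm) begins 54 mm behind the grasp point. The pads swing forward as they close: fully open they stand 13 mm farther back than shut.
Start: joints at [-1.307, 0.15, 1.437, -0, 1.554, -0.134], TCP at [0.223, -0.53, 0.231] pointing down, gripper open.
Joint ranges: [-2.8, 2.8], [-0.68, 2.1], [0.12, 2.68], [-1.39, 4.53], [0.16, 2.79], [-2.81, 2.81]. Speed limits (rad/s): [1.89, 1.89, 2.22, 3.01, 3.01, 3.01].

## Interface

Orientations are given as a unit quaternion [x, y, z, w].
In Python, from bench import r, vision gives the robot as it stands.
- The arm moves only by the tool play_rows, never from a script. Its argument "commands" is a list of rows, each an object with "dp": the shift along the world's x, y, z in m, a list of three; "yaw": the turn about the world's z in degrees. A call has 1 to 5 rows; each row shifts and turns the commanded pose from where the row before left it; what a row does not reach is not made up. A row lasts 1/10 s, in which the tool goes at most 50 mm and 8.59 degrees, less where a joint would pass 70% of its speed; a pose out of reach is approached as far as the arm can. A call is refused whole if a number of a shift passes 0.05 or a number of a turn 8.59, either way. A call with a gripper value outside its range is refused whole. "hand" is the finger opening in m, from 0 to 0.0854, set as the call begins (left out, the last holds). The fingers move at their own pace and stop on an object; "newtons" is the grip in N (left out, the last holds). Time passes only in rows, so rows that do not move let the fingers close. It gives the time, the measured TCP pose, the force, the opening and the grip force at its end, in the units of the state.
- r.observe(): the state, without advancing time (a new reading comes with each control period).
- vision.camera(name): name is "scene" or "top" or "wrist"; returns a dict with "color" (480x640x3 uint8, blue, green, red), "range_z" (480x640 float32, m along the optical axis (not along the pixel's ray), 0 where there is no reading), "fx", "fy", "cx", "cy" (pixels), "R" (3x3) and "t" (3): a world point X has camera coordinates R X + t; the wrist camera has in their place "T_tool_cam" (4x4, takes a point from camera to tool coordinates, whose origin is the TCP and whose axes are the flange's). Camera axes: x right, y down, z forward; pixel columns grow to the right and rows downward; lengths in m; the calibration is good to about 2 mm. A picture is of the moment at which its call begins: read the wrist's pose just before it.
- r.finish_job(): hands the job in; it is judged then, once.
The state is a dict: "clock": time; "joint_positions": joint angles; "dq": joint speeds; "effort": joint torques, N m; "tcp_pos": TCP position; "eef_rot": TCP orientation; "force": force on the tool from outside, world axes, zero at the start; "moment": the same for the moment, N m; "finger_gap": finger opening in m; "gripper_force": force on a finger pad.
Only numpy, scipy, OpenCV 4.12 (cv2) and the standard library are available. Lean on these libraries where they do the work, as an engineer would, in place of code of your own. Each camera call takes 0.05 s, during which the arm holds its last target. There are 200 camera calls.

## Working session

There is one attempt and no reset: what is moved stays moved. The work goes in short steps, Python scripts to look and compute and a tool call to move; the robot and the scene stay as the last step left them, time stands still between calls to the robot, and variables do not carry over. Pictures are saved under pics/ and viewed, at most 14 in all, crops included, and the job is handed in when it is done.

Besides the shell and the picture viewer there is one more tool, called as a command line: name --argument value ..., lists and objects as JSON in quotes. play_rows: Moves the arm, as the interface text tells. Its arguments: {"type":"object","properties":{"commands":{"type":"array","items":{"type":"object","properties":{"dp":{"type":"array","items":{"type":"number"}},"yaw":{"type":"number"}}}},"hand":{"type":"number"},"newtons":{"type":"number"}},"required":["commands"]}

```bash
ls; mkdir -p pics; cat > h.py <<'E'
import numpy as np, cv2
from bench import r, vision
def px2ray(c,u,v):
    d=np.array([(u-c['cx'])/c['fx'],(v-c['cy'])/c['fy'],1.0]); R=np.array(c['R']);t=np.array(c['t'])
    return -R.T@t, R.T@d
def onplane(c,u,v,z):
    o,d=px2ray(c,u,v); return o+d*(z-o[2])/d[2]
def pts(c):
    z=c['range_z']; v,u=np.indices(z.shape)
    P=np.stack([(u-c['cx'])/c['fx']*z,(v-c['cy'])/c['fy']*z,z],-1)
    return (P-np.array(c['t']))@np.array(c['R'])
def wristcam():
    from scipy.spatial.transform import Rotation as Ro
    s=r.observe(); c=vision.camera('wrist'); T=np.eye(4);T[:3,:3]=Ro.from_quat(s['eef_rot']).as_matrix();T[:3,3]=s['tcp_pos']
    W=np.linalg.inv(T@np.array(c['T_tool_cam'])); c['R']=W[:3,:3];c['t']=W[:3,3]; return c
def proj(c,X):
    p=np.array(c['R'])@np.array(X)+np.array(c['t']); return p[0]/p[2]*c['fx']+c['cx'],p[1]/p[2]*c['fy']+c['cy']
E
python3 - <<'E'
from h import *
import pickle
for n in ['scene','top']:
    c=vision.camera(n); cv2.imwrite(f'pics/{n}0.png',c['color']); pickle.dump(c,open(f'{n}0.pkl','wb'))
    print(n,c['fx'],c['cx'],c['cy'],-np.array(c['R']).T@np.array(c['t']), (c['range_z']>0).mean())
c=wristcam(); print(c['T_tool_cam'])
print(r.observe())
E
```

```text
pics
scene 465.43679393441124 318.6757705684711 241.28947733089663 [0.13536588 0.74472413 0.61004065] 0.9960286458333333
top 559.8210062552014 325.3447873396356 236.0438662713707 [0.46923365 0.00818288 1.52773066] 0.9959798177083333
[[-7.66088018e-04 -9.49012560e-01 -3.15237331e-01  8.09938348e-02]
 [ 9.99999623e-01 -5.97788310e-04 -6.30569717e-04 -3.79132659e-04]
 [ 4.09973390e-04 -3.15237695e-01  9.49012659e-01 -1.41127165e-01]
 [ 0.00000000e+00  0.00000000e+00  0.00000000e+00  1.00000000e+00]]
{'clock': 0.15, 'joint_positions': array([-1.30701427e+00,  1.50854375e-01,  1.43786985e+00,  7.14261085e-06,
        1.55382388e+00, -1.34002069e-01]), 'dq': array([-0.00050658, -0.0003414 , -0.00020593, -0.00079749, -0.00106518,
        0.00160975]), 'effort': array([ 2.94010686e-03, -7.13378406e+01, -5.71043372e+01, -8.01304759e-05,
        7.01002835e-03, -2.72421812e-05]), 'tcp_pos': array([ 0.22267158, -0.52991718,  0.23083068]), 'eef_rot': array([ 9.80285990e-01,  1.97583275e-01, -2.74147059e-05, -4.76953114e-04]), 'force': array([-0.90986829,  0.38956082,  0.03561151]), 'moment': array([0.02738964, 0.00259718, 0.02577   ]), 'gripper_force': 0.0, 'finger_gap': 0.08585702064611848}
```

View pics/top0.png

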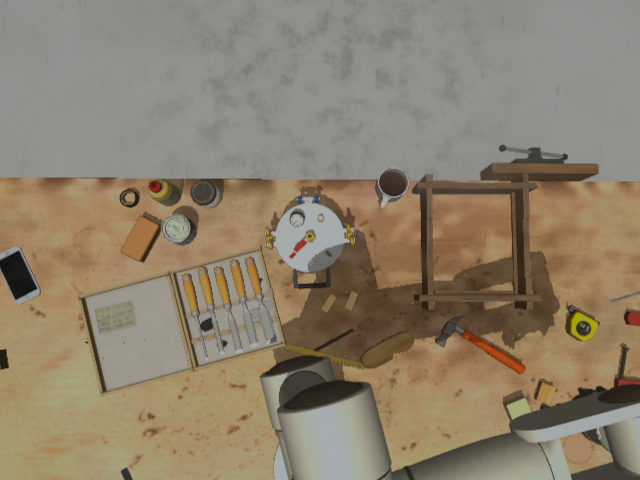

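View pics/scene0.png

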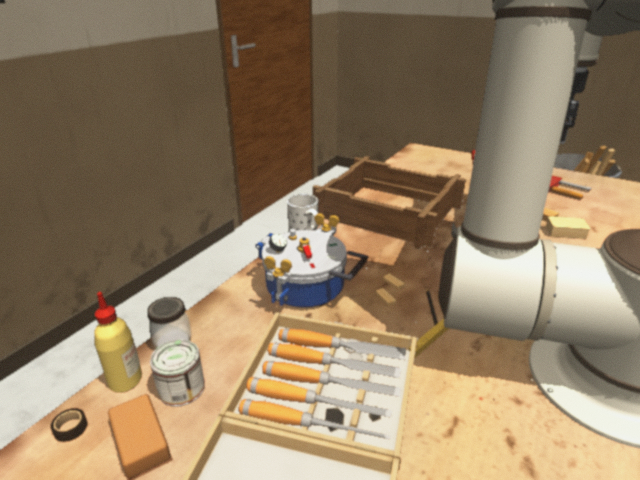

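```bash
python3 - <<'E'
from h import *
import pickle
c=pickle.load(open('top0.pkl','rb')); s=pickle.load(open('scene0.pkl','rb'))
im=c['color'][175:335,240:420]; im=cv2.resize(im,None,fx=4,fy=4,interpolation=cv2.INTER_CUBIC)
a=im[:, :]; cv2.imwrite('pics/crop0.png',cv2.resize(a,(675,600)))
cv2.imwrite('pics/crop1.png',cv2.resize(s['color'][190:330,230:430],(800,560),interpolation=cv2.INTER_CUBIC))
P=pts(c); hsv=cv2.cvtColor(c['color'],cv2.COLOR_BGR2HSV)
print('bench z',np.median(P[300:330,150:170,2]))
# red sleeve
def rep(m,name,box):
    u0,u1,v0,v1=box; mm=np.zeros(m.shape,bool); mm[v0:v1,u0:u1]=m[v0:v1,u0:u1]
    n,l,st,ce=cv2.connectedComponentsWithStats(mm.astype(np.uint8))
    for i in range(1,n):
        if st[i,4]>=6: print(name,st[i],ce[i].round(1),np.median(P[l==i],0).round(4))
H,S,V=[hsv[...,i].astype(int) for i in range(3)]
rep(((H<8)|(H>172))&(S>150)&(V>80),'red',(270,350,200,290))
rep((H>12)&(H<32)&(S>120)&(V>60)&(P[...,2]>0.06),'brass',(255,365,180,290))
rep((H>45)&(H<90)&(S>60),'green',(270,350,200,290))
rep((H>95)&(H<130)&(S>100),'blue',(255,365,180,300))
m=(P[...,2]>0.06)&(P[...,2]<0.115)
rep(m,'hi',(255,372,180,295))
for q in [(306,277),(311,284),(298,284),(326,284),(329,303),(351,299),(311,200),(311,250),(325,225),(392,185),(205,192),(177,228)]:
    print(q,P[q[1],q[0]].round(3))
E
```

```text
bench z 0.004380894609405626
red [294 240  12  12  60] [299.6 245.2] [0.5767 0.0657 0.1174]
red [290 253   5   5  12] [292.2 254.8] [0.5527 0.0868 0.0969]
brass [345 224   9  22 102] [349.3 234.5] [ 0.6044 -0.0585  0.1266]
brass [265 227   9  23 101] [269.  238.3] [0.5946 0.1428 0.1269]
brass [305 232  10  10  64] [309.6 236.4] [0.5989 0.0407 0.12  ]
blue [298 197   4   7  21] [299.1 199.9] [0.6952 0.0703 0.0951]
blue [315 196   3   7  20] [316.  198.8] [0.6977 0.0263 0.0968]
hi [ 265  196   90   93 4123] [310.3 240.4] [0.592  0.0382 0.0967]
(306, 277) [ 0.499  0.053 -0.001]
(311, 284) [0.479 0.038 0.099]
(298, 284) [0.479 0.075 0.003]
(326, 284) [ 0.479 -0.001  0.094]
(329, 303) [ 0.429 -0.009  0.01 ]
(351, 299) [ 0.44  -0.069  0.011]
(311, 200) [0.695 0.039 0.097]
(311, 250) [0.566 0.038 0.101]
(325, 225) [0.63  0.003 0.096]
(392, 185) [ 0.743 -0.175  0.055]
(205, 192) [0.716 0.316 0.086]
(177, 228) [0.623 0.389 0.071]
```

View pics/crop0.png

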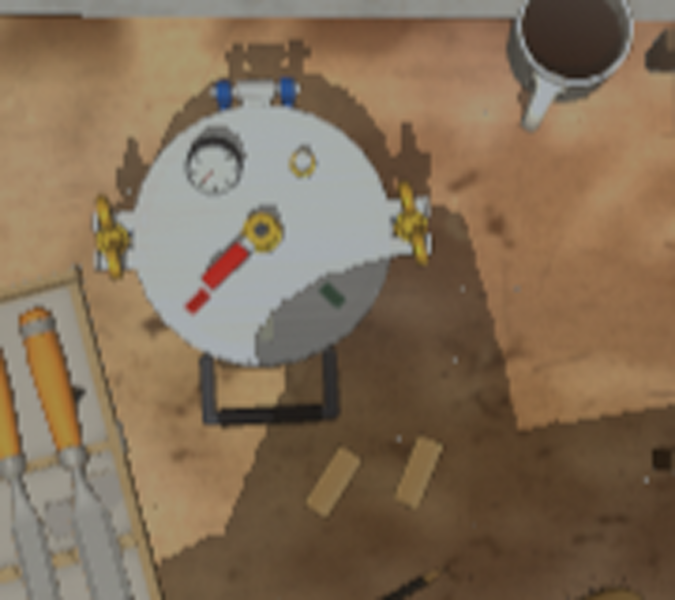

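View pics/crop1.png

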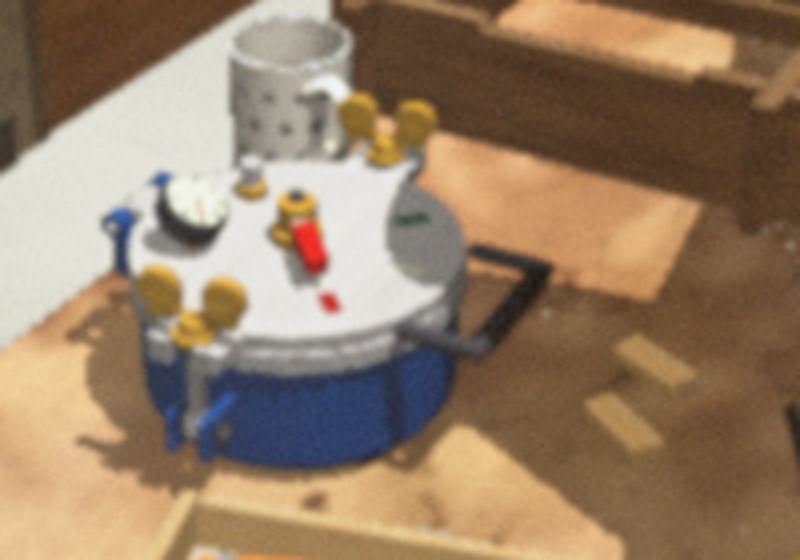

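The top view shows the pot near pixel (311,238) with the hinge at the top. The lever is at the red mark, about (300,245), and the green mark is near (329,254). Two blanks lie at (329,303) and (351,299), and the wings of both nuts run roughly along x. I'll move over the pot for a wrist view.

play_rows --commands '[{"dp": [0.027,0.04,0.004],"yaw": -1.6},{"dp": [0.027,0.04,0.004],"yaw": -1.6},{"dp": [0.027,0.04,0.004],"yaw": -1.6},{"dp": [0.027,0.04,0.004],"yaw": -1.6},{"dp": [0.027,0.04,0.004],"yaw": -1.6}]'

```text
clock: 0.65
tcp_pos: [0.3583, -0.3283, 0.2513]
eef_rot: [0.992, 0.128, 0.0, -0.0]
force: [1.0, 0.4, -0.3]
finger_gap: 0.0858
gripper_force: 0.0
```

play_rows --commands '[{"dp": [0.027,0.04,0.004],"yaw": -1.6},{"dp": [0.027,0.04,0.004],"yaw": -1.6},{"dp": [0.027,0.04,0.004],"yaw": -1.6},{"dp": [0.027,0.04,0.004],"yaw": -1.6},{"dp": [0.027,0.04,0.004],"yaw": -1.6}]'

```text
clock: 1.15
tcp_pos: [0.4934, -0.1281, 0.2715]
eef_rot: [0.998, 0.059, 0.0, 0.0]
force: [0.5, -0.9, 0.0]
finger_gap: 0.0852
gripper_force: 0.0
```

play_rows --commands '[{"dp": [0.027,0.04,0.0],"yaw": -1.6},{"dp": [0.027,0.04,0.0],"yaw": -1.6},{"dp": [0.027,0.04,0.0],"yaw": -1.6},{"dp": [0.025,0.04,0.0],"yaw": -1.6},{"dp": [0,0,0],"yaw": 0}]'

```text
clock: 1.65
tcp_pos: [0.6003, 0.0343, 0.2701]
eef_rot: [1.0, 0.005, -0.001, -0.001]
force: [0.1, -1.1, -0.0]
finger_gap: 0.0854
gripper_force: 0.0
```

```bash
python3 - <<'E'
from h import *
import pickle
c=wristcam(); pickle.dump(c,open('w1.pkl','wb')); cv2.imwrite('pics/w1.png',c['color']); s=r.observe()
print(c['fx'],s['tcp_pos'],s['eef_rot'],s['clock'])
P=pts(c); hsv=cv2.cvtColor(c['color'],cv2.COLOR_BGR2HSV); H,S,V=[hsv[...,i].astype(int) for i in range(3)]
def rep(m,name):
    n,l,st,ce=cv2.connectedComponentsWithStats(m.astype(np.uint8))
    for i in range(1,n):
        if st[i,4]>=60: 
            Q=P[l==i]; xy=Q[:,:2]-Q[:,:2].mean(0); w,v=np.linalg.eigh(xy.T@xy/len(Q)); a=np.degrees(np.arctan2(v[1,1],v[0,1]))%180
            print(name,st[i],np.median(Q,0).round(4),'ctr',((Q.min(0)+Q.max(0))/2).round(4),'ang',a.round(1),np.sqrt(w).round(4),'zmax',np.percentile(Q[:,2],97).round(4))
k=(P[...,0]<0.75)
rep(((H<8)|(H>172))&(S>130)&(V>60)&k,'red')
rep((H>12)&(H<32)&(S>110)&(V>50)&(P[...,2]>0.07)&k,'brass')
rep((H>45)&(H<90)&(S>60)&k,'green')
rep((H>95)&(H<130)&(S>100)&(P[...,2]>0.08)&k,'blue')
E
```

```text
365.3750766713856 [0.59933571 0.03219616 0.27020777] [ 9.99987040e-01  5.02756384e-03 -7.73868519e-04 -2.11122584e-04] 1.7
red [258 229  45  45 706] [0.5749 0.0705 0.117 ] ctr [0.6127 0.0652 0.2532] ang 142.3 [0.0042 0.0163] zmax 0.1188
red [622 379  18  24 142] [ 0.3515 -0.3704  0.0232] ctr [ 0.3475 -0.376   0.0134] ang 172.0 [0.0056 0.0069] zmax 0.0267
brass [336 152  21  22 147] [0.651 0.019 0.103] ctr [0.6472 0.016  0.1067] ang 116.4 [0.0043 0.0054] zmax 0.116
brass [ 416  184   32   69 1066] [ 0.6026 -0.056   0.1252] ctr [ 0.6293 -0.0175  0.2491] ang 23.5 [0.0063 0.0168] zmax 0.1333
brass [ 172  195   40   68 1323] [0.5956 0.1441 0.1229] ctr [0.6242 0.0957 0.2439] ang 6.4 [0.0065 0.0152] zmax 0.1331
brass [298 202  31  34 716] [0.6044 0.0431 0.1197] ctr [0.6335 0.0435 0.2526] ang 7.3 [0.0068 0.0075] zmax 0.1226
brass [ 582  219   58  165 2658] [ 0.4859 -0.2646  0.0898] ctr [ 0.5494 -0.1312  0.2411] ang 10.3 [0.0219 0.0475] zmax 0.0918
green [356 253  19  17 160] [ 0.5575 -0.0043  0.0967] ctr [ 0.5573 -0.0043  0.0965] ang 48.4 [0.0024 0.005 ] zmax 0.098
blue [328  84  13  29 303] [0.6989 0.0271 0.0962] ctr [0.6977 0.0269 0.0917] ang 4.4 [0.0026 0.0057] zmax 0.0989
blue [273  87  14  28 308] [0.6962 0.0705 0.0961] ctr [0.6954 0.071  0.0901] ang 2.5 [0.0026 0.0056] zmax 0.0988
```

View pics/w1.png

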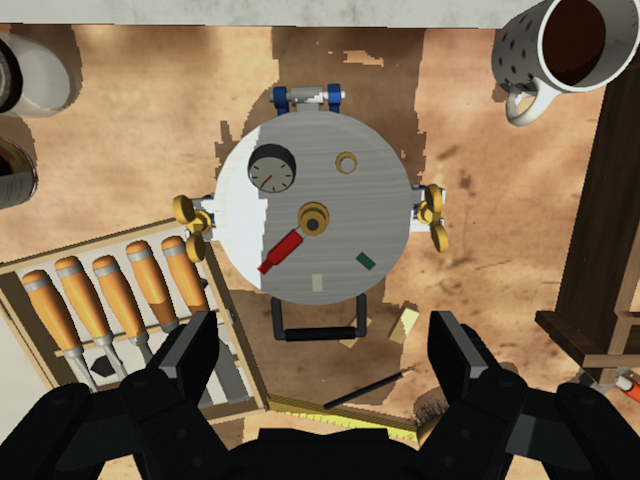

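The wrist view shows the hub at (313,218), the sleeve at about (285,250), the green mark at (365,261), the handle bar at (320,334) and the nuts at (190,227) and (433,217). The two blanks are at (355,330) and (404,323). Next I'll cast these pixels onto planes from both views.

```bash
cat >> h.py <<'E'
def masks(c):
    hsv=cv2.cvtColor(c['color'],cv2.COLOR_BGR2HSV); H,S,V=[hsv[...,i].astype(int) for i in range(3)]
    return dict(red=((H<8)|(H>172))&(S>130)&(V>60), brass=(H>12)&(H<32)&(S>110)&(V>50), green=(H>45)&(H<90)&(S>60), blue=(H>95)&(H<130)&(S>100))
def tri(c1,p1,c2,p2):
    o1,d1=px2ray(c1,*p1);o2,d2=px2ray(c2,*p2)
    A=np.stack([d1,-d2],1); k=np.linalg.lstsq(A,o2-o1,rcond=None)[0]
    a,b=o1+k[0]*d1,o2+k[1]*d2; return (a+b)/2,np.linalg.norm(a-b)
def comp(m,near,rad):
    n,l,st,ce=cv2.connectedComponentsWithStats(m.astype(np.uint8))
    d=np.linalg.norm(ce[1:]-near,axis=1); ok=[i+1 for i in range(n-1) if d[i]<rad and st[i+1,4]>5]
    i=max(ok,key=lambda i:st[i,4]); v,u=np.nonzero(l==i); return ce[i],np.stack([u,v],1)
E
python3 - <<'E'
from h import *
import pickle
w=pickle.load(open('w1.pkl','rb'));t=pickle.load(open('top0.pkl','rb'))
mw,mt=masks(w),masks(t)
items=dict(hub=('brass',(313,217),(309.6,236.4),.121),sleeve=('red',(280,250),(299.6,245.2),.1195),lnut=('brass',(192,228),(269,238),.125),rnut=('brass',(433,217),(349.3,234.5),.125),green=('green',(365,261),(328,254),.097),bl=('blue',(280,100),(299,200),.097),br=('blue',(334,98),(316,199),.097))
for k,(col,a,b,z) in items.items():
    try:
        cw,qw=comp(mw[col],a,15); Xw=onplane(w,*cw,z)
    except ValueError: print(k,'no w'); continue
    try:
        ct,qt=comp(mt[col],b,6); Xt=onplane(t,*ct,z); X,e=tri(w,cw,t,ct)
    except ValueError: Xt=X=np.zeros(3);e=0
    Q=np.array([onplane(w,*q,z)[:2] for q in qw]); (rc,rs,ra)=cv2.minAreaRect((Q*1000).astype(np.float32))
    x=Q-Q.mean(0); ev,vv=np.linalg.eigh(x.T@x); ang=np.degrees(np.arctan2(vv[1,1],vv[0,1]))%180
    print(k,Xw.round(4),Xt.round(4),'tri',X.round(4),'e',round(e,4),'rect',np.round(rc,1),np.round(rs,1),'ang',ang.round(1))
# lid circle (wrist): depth band near lid top
P=pts(w); m=((abs(P[...,2]-.097)<.004)&(P[...,0]>.5)&(P[...,0]<.7)&(abs(P[...,1]-.04)<.13)).astype(np.uint8)
m=cv2.morphologyEx(m,cv2.MORPH_OPEN,np.ones((25,25))); cs,_=cv2.findContours(m,0,2); q=max(cs,key=cv2.contourArea)[:,0]
Q=np.array([onplane(w,*p,.097)[:2]*1000 for p in q]).astype(np.float32); print('lid',cv2.minEnclosingCircle(Q),cv2.fitEllipse(Q), np.median(P[m>0],0))
# handle bar: dark with depth >0.07 & x<0.5
m=(P[...,2]>.08)&(P[...,2]<.11)&(P[...,0]<.495)&(P[...,0]>.455)&(abs(P[...,1]-.04)<.06); m[345:]=0
Q=P[m]; print('bar',m.sum(),Q.mean(0),Q.min(0),Q.max(0))
for y in (.015,.035,.055):
    B=Q[abs(Q[:,1]-y)<.006]; print(y,B[:,0].min().round(4),B[:,0].max().round(4),np.percentile(B[:,2],95).round(4))
E
```

```text
hub [0.6049 0.0431 0.121 ] [0.5986 0.0415 0.121 ] tri [0.6003 0.0428 0.1033] e 0.0017 rect [603.7  43.1] [28.  24.7] ang 173.8
sleeve [0.5752 0.0704 0.1195] [0.5757 0.0668 0.1195] tri [0.5758 0.0684 0.122 ] e 0.0034 rect [573.5  72.2] [12.9 48.1] ang 135.4
lnut no w
rnut no w
green [ 0.5577 -0.0044  0.097 ] [0. 0. 0.] tri [0. 0. 0.] e 0 rect [557.7  -4.5] [16.5  8.4] ang 48.3
bl [0.6957 0.07   0.097 ] [0.6952 0.0698 0.097 ] tri [0.6957 0.0701 0.0942] e 0.0004 rect [695.4  70.1] [20.5 10.5] ang 9.1
br [0.6983 0.0271 0.097 ] [0.6982 0.0262 0.097 ] tri [0.6986 0.0266 0.0933] e 0.0008 rect [697.3  27. ] [21.   9.6] ang 3.9
lid ((542.4059448242188, 26.039535522460938), 38.14069747924805) ((544.18603515625, 23.064271926879883), (44.42470932006836, 82.65648651123047), 17.555402755737305) [0.59670031 0.01052531 0.09611767]
bar 1340 [0.47966948 0.03900227 0.09434117] [ 0.46831574 -0.00830959  0.08605251] [0.49490466 0.08553707 0.09869192]
0.015 0.4721 0.4836 0.0972
0.035 0.4704 0.4826 0.0971
0.055 0.4683 0.4818 0.0971
```

play_rows --commands '[{"dp": [-0.005,0.008,-0.02],"yaw": -8},{"dp": [-0.005,0.008,-0.02],"yaw": -8},{"dp": [-0.005,0.008,-0.02],"yaw": -8},{"dp": [-0.004,0.008,-0.02],"yaw": -8},{"dp": [-0.004,0.007,-0.02],"yaw": -8}]' --hand 0.045

```text
clock: 2.2
tcp_pos: [0.5751, 0.0682, 0.1706]
eef_rot: [0.94, -0.342, 0.0, 0.0]
force: [-0.5, 0.5, 0.1]
finger_gap: 0.0451
gripper_force: 0.0
```

play_rows --commands '[{"dp": [0,0,-0.02],"yaw": -8},{"dp": [0,0,0],"yaw": 0},{"dp": [0,0,0],"yaw": 0}]'

```text
clock: 2.5
tcp_pos: [0.5757, 0.0682, 0.1519]
eef_rot: [0.916, -0.402, 0.0, 0.0]
force: [0.4, 0.0, 0.5]
finger_gap: 0.045
gripper_force: 0.0
```

```bash
python3 - <<'E'
from h import *
s=r.observe(); x,y=s['eef_rot'][:2]; print(s['tcp_pos'],np.degrees(2*np.arctan2(y,x)),s['joint_positions'])
c=wristcam(); cv2.imwrite('pics/w2.png',c['color'])
m=masks(c)['red']; n,l,st,ce=cv2.connectedComponentsWithStats(m.astype(np.uint8))
for i in range(1,n):
    if st[i,4]>60: print(st[i],onplane(c,*ce[i],.1195))
E
```

```text
[0.5756689  0.06818611 0.15188199] -47.39411898087115 [-1.49248211e-02  1.98841586e-01  1.54282708e+00 -9.45584479e-05
  1.39981308e+00  2.38307101e+00]
[ 311  245   27   80 1668] [0.57530757 0.06795766 0.1195    ]
```

View pics/w2.png

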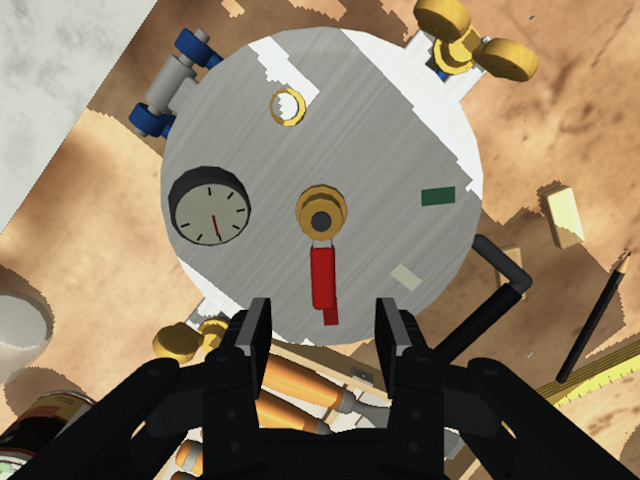

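The lever is centred between the fingers: hub at (320,222), sleeve at (323,278), clear of the left nut. I'll go down and grip it, and work out the arc rows meanwhile.

play_rows --commands '[{"dp": [0,0,-0.024],"yaw": 0},{"dp": [0,0,-0.024],"yaw": 0},{"dp": [0,0,0],"yaw": 0}]'

```text
clock: 2.85
tcp_pos: [0.5748, 0.0686, 0.1017]
eef_rot: [0.915, -0.403, -0.001, 0.001]
force: [0.9, -0.5, 0.9]
finger_gap: 0.045
gripper_force: 0.0
```

play_rows --commands '[{"dp": [0,0,0],"yaw": 0},{"dp": [0,0,0],"yaw": 0},{"dp": [0,0,0],"yaw": 0},{"dp": [0,0,0],"yaw": 0}]' --hand 0.008 --newtons 20

```text
clock: 3.25
tcp_pos: [0.5765, 0.0689, 0.105]
eef_rot: [0.915, -0.403, 0.001, -0.0]
force: [-1.5, 0.7, 7.7]
finger_gap: 0.0125
gripper_force: 26.1
```

```bash
python3 - <<'E'
from h import *
s=r.observe(); C=np.array([.600,.043]); v=s['tcp_pos'][:2]-C; a0=np.arctan2(v[1],v[0]); R=np.hypot(*v); print(s['tcp_pos'],np.degrees(a0),R)
n=12; a=a0+np.linspace(0,np.radians(228.5)-a0,n+1); p=np.stack([np.cos(a),np.sin(a)],1)*R
print(np.degrees(a[1]-a[0])); print(np.diff(p,axis=0).round(4).tolist())
E
```

```text
[0.57645135 0.06885428 0.10504306] 132.32794969691176 0.03497116625348133
8.014337525257343
[[-0.0034, -0.0035], [-0.0028, -0.004], [-0.0023, -0.0043], [-0.0016, -0.0046], [-0.001, -0.0048], [-0.0003, -0.0049], [0.0004, -0.0049], [0.0011, -0.0048], [0.0017, -0.0046], [0.0023, -0.0043], [0.0029, -0.0039], [0.0034, -0.0035]]
```

play_rows --commands '[{"dp": [0,0,0.002],"yaw": 0},{"dp": [-0.0034,-0.0035,0],"yaw": 8},{"dp": [-0.0028,-0.004,0],"yaw": 8},{"dp": [-0.0023,-0.0043,0],"yaw": 8},{"dp": [-0.0016,-0.0046,0],"yaw": 8}]'

```text
clock: 3.75
tcp_pos: [0.5665, 0.0524, 0.1059]
eef_rot: [0.991, -0.133, 0.001, -0.0]
force: [10.8, -0.3, -6.9]
finger_gap: 0.0123
gripper_force: 24.2
```

play_rows --commands '[{"dp": [-0.001,-0.0048,0],"yaw": 8},{"dp": [-0.0003,-0.0049,0],"yaw": 8},{"dp": [0.0004,-0.0049,0],"yaw": 8},{"dp": [0.0011,-0.0048,0],"yaw": 8}]'

```text
clock: 4.15
tcp_pos: [0.5668, 0.0334, 0.1059]
eef_rot: [0.989, 0.146, 0.001, -0.0]
force: [11.3, 6.7, -6.7]
finger_gap: 0.0127
gripper_force: 24.2
```

play_rows --commands '[{"dp": [0.0017,-0.0046,0],"yaw": 8},{"dp": [0.0023,-0.0043,0],"yaw": 8},{"dp": [0.0029,-0.0039,0],"yaw": 8},{"dp": [0.0034,-0.0035,0],"yaw": 8},{"dp": [0,0,0],"yaw": 0}]'

```text
clock: 4.65
tcp_pos: [0.5772, 0.0174, 0.1058]
eef_rot: [0.911, 0.413, 0.001, -0.0]
force: [7.7, 8.3, -6.4]
finger_gap: 0.0125
gripper_force: 24.3
```

play_rows --commands '[{"dp": [0,0,0],"yaw": 0},{"dp": [0,0,0],"yaw": 0},{"dp": [0,0,0],"yaw": 0}]' --hand 0.045

```text
clock: 4.95
tcp_pos: [0.5762, 0.0168, 0.1056]
eef_rot: [0.912, 0.41, 0.0, 0.0]
force: [0.3, -0.4, 0.5]
finger_gap: 0.0454
gripper_force: 0.0
```

play_rows --commands '[{"dp": [0,0,0.04],"yaw": 0},{"dp": [0,0,0.04],"yaw": 0},{"dp": [0,0,0],"yaw": 0}]'

```text
clock: 5.25
tcp_pos: [0.5779, 0.0166, 0.191]
eef_rot: [0.912, 0.41, 0.003, 0.002]
force: [0.3, -0.1, -0.1]
finger_gap: 0.0452
gripper_force: 0.0
```

```bash
python3 - <<'E'
from h import *
s=r.observe(); x,y=s['eef_rot'][:2]; print(s['tcp_pos'],np.degrees(2*np.arctan2(y,x)))
c=wristcam(); cv2.imwrite('pics/w3.png',c['color']); M=masks(c)
for k,z in (('red',.1195),('green',.097),('brass',.121)):
  n,l,st,ce=cv2.connectedComponentsWithStats(M[k].astype(np.uint8))
  for i in range(1,n):
    if st[i,4]>100:
      v,u=np.nonzero(l==i); Q=np.array([onplane(c,a,b,z)[:2] for a,b in zip(u,v)]); q=Q-Q.mean(0); w,V=np.linalg.eigh(q.T@q/len(q))
      print(k,st[i],onplane(c,*ce[i],z).round(4),'ang',np.degrees(np.arctan2(V[1,1],V[0,1]))%180)
E
```

```text
[0.57790618 0.01659313 0.19098056] 48.38658082604527
red [208 187  28  14 356] [0.5602 0.0864 0.1195] ang 133.84101821741243
red [ 310  227   21   53 1018] [0.5787 0.02   0.1195] ang 49.29387562856525
green [315 280  12  16 181] [ 0.5559 -0.0058  0.097 ] ang 46.88835743096224
brass [ 10   0  31  16 268] [0.5583 0.2159 0.121 ] ang 123.84533779823883
brass [   54     0   168   391 12839] [0.5068 0.0968 0.121 ] ang 29.749558994258933
brass [ 421    0  155  209 8290] [0.7022 0.0281 0.121 ] ang 84.86895062398271
brass [   0   11   35  104 2066] [0.5333 0.2091 0.121 ] ang 24.092420735919518
brass [ 64  15  38  28 524] [0.5704 0.192  0.121 ] ang 108.47650207267141
brass [  22   36   72  109 4204] [0.5354 0.1834 0.121 ] ang 13.263909662722057
brass [112  54  35  26 469] [0.5745 0.1648 0.121 ] ang 109.54617487831175
brass [  51   74   89  112 3775] [0.539  0.1551 0.121 ] ang 13.99756607508857
brass [390 165  29  28 271] [0.645 0.025 0.121] ang 15.225151164809773
brass [ 298  175   43   46 1288] [0.6025 0.0472 0.121 ] ang 45.623712003234544
brass [  405   177   148   192 11242] [ 0.6317 -0.065
[... 565 characters left out ...]
.9094830167299
brass [523 364  31  19 154] [ 0.6321 -0.1465  0.121 ] ang 179.3083244317137
brass [529 368  59  31 386] [ 0.6405 -0.161   0.121 ] ang 169.2847176909478
brass [549 374  59  35 345] [ 0.6477 -0.1782  0.121 ] ang 173.61358328589452
brass [607 387  33  22 156] [ 0.6674 -0.2062  0.121 ] ang 0.7014053973732928
brass [ 61 397  29  17 186] [0.3724 0.0511 0.121 ] ang 102.85151623153362
brass [ 578  400   62   80 2120] [ 0.6467 -0.2366  0.121 ] ang 86.49812310203967
brass [ 32 424  35  16 228] [0.3409 0.0489 0.121 ] ang 141.2095802590525
brass [169 427  34  53 866] [ 0.3955 -0.0352  0.121 ] ang 36.19448453805583
brass [444 453  34  26 249] [ 0.544  -0.1797  0.121 ] ang 4.272107651085946
```

View pics/w3.png

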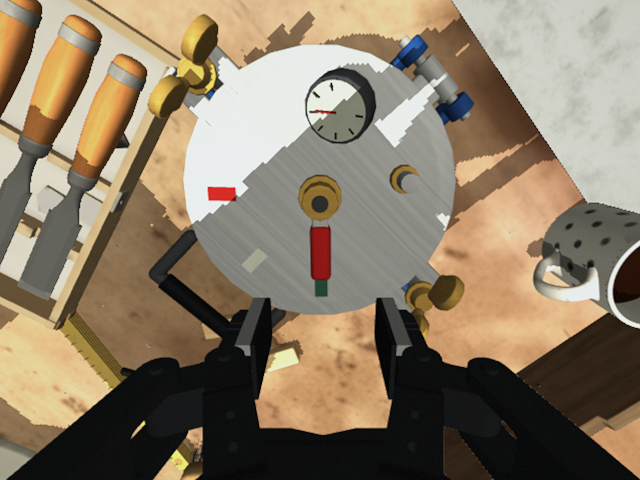

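The lever points at 229.3°, on the green mark at (321,288) in line with the sleeve at (320,252), so it reads about 0.81 rad. Next is the right nut.

play_rows --commands '[{"dp": [0.005,-0.015,0],"yaw": 8.5},{"dp": [0.005,-0.015,0],"yaw": 8.5},{"dp": [0.005,-0.015,0],"yaw": 8.5},{"dp": [0.006,-0.015,0],"yaw": 8.5},{"dp": [0.006,-0.0155,0],"yaw": 8.5}]' --hand 0.0854

```text
clock: 5.8
tcp_pos: [0.6029, -0.0592, 0.1843]
eef_rot: [0.699, 0.715, -0.0, -0.001]
force: [0.3, -0.1, 0.8]
finger_gap: 0.0852
gripper_force: 0.0
```

play_rows --commands '[{"dp": [0,0,0],"yaw": 8.5},{"dp": [0,0,0],"yaw": 0},{"dp": [0,0,0],"yaw": 0}]'

```text
clock: 6.1
tcp_pos: [0.6028, -0.0585, 0.1846]
eef_rot: [0.649, 0.761, -0.0, -0.0]
force: [1.3, 0.5, 0.7]
finger_gap: 0.0851
gripper_force: 0.0
```

```bash
cat > nut.py <<'E'
from h import *
import sys
name=sys.argv[1]; g=np.array([float(sys.argv[2]),float(sys.argv[3])])
s=r.observe(); x,y=s['eef_rot'][:2]; print(s['tcp_pos'].round(4),np.degrees(2*np.arctan2(y,x)).round(1),s['clock'])
c=wristcam(); cv2.imwrite(f'pics/{name}.png',c['color']); P=pts(c)
m=masks(c)['brass']&(np.linalg.norm(P[...,:2]-g,axis=-1)<.045)
for lo,hi in ((.112,.145),(.104,.112)):
    Q=P[m&(P[...,2]>lo)&(P[...,2]<hi)]
    if len(Q)<30: continue
    q=Q[:,:2]-np.median(Q[:,:2],0); w,V=np.linalg.eigh(q.T@q/len(q)); d=V[:,1]; pr=Q[:,:2]@d
    e=[np.median(Q[pr<np.percentile(pr,8)],0),np.median(Q[pr>np.percentile(pr,92)],0)]
    print(len(Q),Q.mean(0).round(4),'ang',(np.degrees(np.arctan2(d[1],d[0]))%180).round(1),'ends',e[0].round(4),e[1].round(4),'len',np.ptp(pr).round(4),'ztop',np.percentile(Q[:,2],98).round(4))
E
python3 nut.py n1 0.605 -0.059
```

```text
[ 0.6028 -0.0585  0.1846] 99.1 6.1
1654 [ 0.6047 -0.0562  0.1264] ang 12.7 ends [ 0.6295 -0.0494  0.1266] [ 0.5797 -0.0617  0.1268] len 0.0573 ztop 0.1333
449 [ 0.6044 -0.0565  0.1081] ang 13.8 ends [ 0.6206 -0.0503  0.1104] [ 0.5877 -0.0585  0.1106] len 0.0466 ztop 0.1118
```

View pics/n1.png

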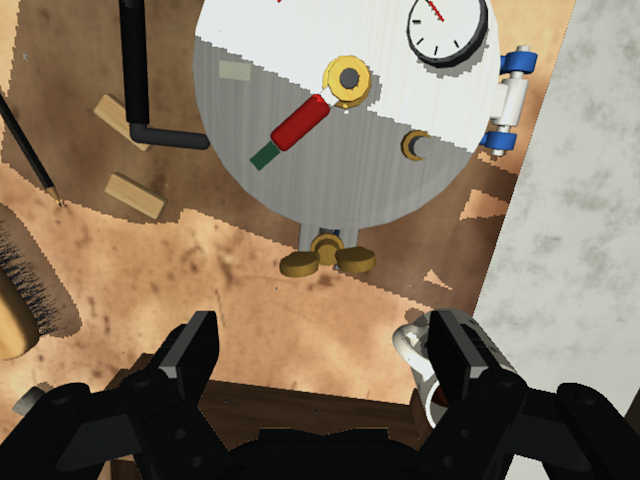

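The right nut is at (327,255) in the picture, with its wings running along about 12.7°. Its centre is near (0.605, -0.059). I'll grip it across the wing tips and turn.

play_rows --commands '[{"dp": [0.002,0,-0.026],"yaw": 3.6},{"dp": [0,0,-0.026],"yaw": 0},{"dp": [0,0,-0.026],"yaw": 0},{"dp": [0,0,0],"yaw": 0}]'

```text
clock: 6.55
tcp_pos: [0.6034, -0.0579, 0.1039]
eef_rot: [0.624, 0.782, -0.001, -0.002]
force: [-0.2, -0.7, -0.5]
finger_gap: 0.0853
gripper_force: 0.0
```

play_rows --commands '[{"dp": [0,0,0],"yaw": 0},{"dp": [0,0,0],"yaw": 0},{"dp": [0,0,0],"yaw": 0},{"dp": [0,0,0],"yaw": 0}]' --hand 0.05 --newtons 40

```text
clock: 6.95
tcp_pos: [0.6057, -0.0589, 0.1095]
eef_rot: [0.623, 0.782, 0.0, 0.001]
force: [-4.4, -0.0, 7.5]
finger_gap: 0.0593
gripper_force: 41.2
```

play_rows --commands '[{"dp": [0,0,0.001],"yaw": 8.5},{"dp": [0,0,0.0002],"yaw": 8.5},{"dp": [0,0,0.0002],"yaw": 8.5},{"dp": [0,0,0.0002],"yaw": 8.5},{"dp": [0,0,0.0002],"yaw": 8.5}]'

```text
clock: 7.45
tcp_pos: [0.6058, -0.0588, 0.1109]
eef_rot: [0.294, 0.956, 0.0, 0.001]
force: [-0.8, -0.2, 1.3]
finger_gap: 0.0594
gripper_force: 43.4
```

play_rows --commands '[{"dp": [0,0,0.0002],"yaw": 8.5},{"dp": [0,0,0.0002],"yaw": 8.5},{"dp": [0,0,0.0002],"yaw": 8.5},{"dp": [0,0,0.0002],"yaw": 8.5},{"dp": [0,0,0.0002],"yaw": 8.5}]'

```text
clock: 7.95
tcp_pos: [0.6058, -0.0586, 0.1119]
eef_rot: [-0.072, 0.997, -0.0, 0.001]
force: [-0.6, 2.0, 2.3]
finger_gap: 0.0589
gripper_force: 43.5
```

play_rows --commands '[{"dp": [0,0,0.0002],"yaw": 8.5},{"dp": [0,0,0.0002],"yaw": 8.5},{"dp": [0,0,0.0002],"yaw": 8.5},{"dp": [0,0,0.0002],"yaw": 8.5},{"dp": [0,0,0],"yaw": 0}]'

```text
clock: 8.45
tcp_pos: [0.6057, -0.0586, 0.1126]
eef_rot: [-0.359, 0.933, -0.001, 0.001]
force: [-1.7, 0.9, 6.2]
finger_gap: 0.0593
gripper_force: 43.7
```

play_rows --commands '[{"dp": [0,0,0],"yaw": 0},{"dp": [0,0,0],"yaw": 0},{"dp": [0,0,0.025],"yaw": 0},{"dp": [0,0,0.025],"yaw": 0},{"dp": [0,0,0],"yaw": -7.5}]' --hand 0.0854

```text
clock: 8.95
tcp_pos: [0.6064, -0.059, 0.1645]
eef_rot: [-0.295, 0.956, -0.001, 0.002]
force: [0.3, 0.1, -0.4]
finger_gap: 0.0855
gripper_force: 0.0
```

play_rows --commands '[{"dp": [0,0,0],"yaw": -8.5},{"dp": [0,0,0],"yaw": -8.5},{"dp": [0,0,0],"yaw": -8.5},{"dp": [0,0,0],"yaw": -8.5},{"dp": [0,0,0],"yaw": -8.5}]'

```text
clock: 9.45
tcp_pos: [0.6052, -0.0587, 0.1609]
eef_rot: [0.074, 0.997, -0.0, 0.0]
force: [-0.3, 0.0, 0.4]
finger_gap: 0.0853
gripper_force: 0.0
```

play_rows --commands '[{"dp": [0,0,0],"yaw": -8.5},{"dp": [0,0,0],"yaw": -8.5},{"dp": [0,0,0],"yaw": -8.5},{"dp": [0,0,0],"yaw": -8.5},{"dp": [0,0,0],"yaw": -8.5}]'

```text
clock: 9.95
tcp_pos: [0.6052, -0.0588, 0.1609]
eef_rot: [0.431, 0.902, -0.0, 0.0]
force: [-0.4, -0.3, -0.3]
finger_gap: 0.0856
gripper_force: 0.0
```

play_rows --commands '[{"dp": [0,0,0],"yaw": -8.5},{"dp": [0,0,0],"yaw": -8.5},{"dp": [0,0,0],"yaw": -8.5},{"dp": [0,0,0],"yaw": -8.5},{"dp": [0,0,0],"yaw": -8.5}]'

```text
clock: 10.45
tcp_pos: [0.6052, -0.0588, 0.1609]
eef_rot: [0.729, 0.685, -0.0, 0.0]
force: [0.8, -0.0, 0.2]
finger_gap: 0.0855
gripper_force: 0.0
```

play_rows --commands '[{"dp": [0,0,0],"yaw": -8.5},{"dp": [0,0,0],"yaw": -8.5},{"dp": [0,0,0],"yaw": -8.5},{"dp": [0,0,0],"yaw": -8.5},{"dp": [0,0,0],"yaw": -8.5}]'

```text
clock: 10.95
tcp_pos: [0.6052, -0.0588, 0.1609]
eef_rot: [0.927, 0.374, -0.0, 0.0]
force: [0.1, -0.0, -0.7]
finger_gap: 0.0857
gripper_force: 0.0
```

play_rows --commands '[{"dp": [0,0,0.01],"yaw": -2.5},{"dp": [0,0,0],"yaw": 0},{"dp": [0,0,0],"yaw": 0}]'

```text
clock: 11.25
tcp_pos: [0.6052, -0.0587, 0.1708]
eef_rot: [0.934, 0.358, 0.0, 0.0]
force: [0.6, -0.2, 0.2]
finger_gap: 0.0856
gripper_force: 0.0
```

```bash
python3 nut.py n2 0.605 -0.059
```

```text
[ 0.6052 -0.0587  0.1708] 42.0 11.25
2126 [ 0.6066 -0.057   0.1283] ang 132.2 ends [ 0.6242 -0.0755  0.1297] [ 0.5891 -0.0382  0.1297] len 0.0571 ztop 0.1362
518 [ 0.6065 -0.0568  0.1094] ang 134.1 ends [ 0.6123 -0.0615  0.1073] [ 0.6026 -0.0508  0.1074] len 0.0436 ztop 0.1117
```

play_rows --commands '[{"dp": [0,0,-0.03],"yaw": 0},{"dp": [0,0,-0.03],"yaw": 0},{"dp": [0,0,0],"yaw": 0},{"dp": [0,0,0],"yaw": 0}]'

```text
clock: 11.7
tcp_pos: [0.6051, -0.0587, 0.1112]
eef_rot: [0.934, 0.358, -0.0, -0.0]
force: [0.6, 0.9, 1.3]
finger_gap: 0.0852
gripper_force: 0.0
```

play_rows --commands '[{"dp": [0,0,0],"yaw": 0},{"dp": [0,0,0],"yaw": 0},{"dp": [0,0,0],"yaw": 0},{"dp": [0,0,0],"yaw": 0}]' --hand 0.05

```text
clock: 12.1
tcp_pos: [0.6058, -0.0588, 0.113]
eef_rot: [0.934, 0.358, 0.001, 0.001]
force: [-2.7, 0.6, 10.3]
finger_gap: 0.0592
gripper_force: 40.5
```

play_rows --commands '[{"dp": [0,0,0.001],"yaw": 8.5},{"dp": [0,0,0.0002],"yaw": 8.5},{"dp": [0,0,0.0002],"yaw": 8.5},{"dp": [0,0,0.0002],"yaw": 8.5},{"dp": [0,0,0.0002],"yaw": 8.5}]'

```text
clock: 12.6
tcp_pos: [0.6057, -0.0588, 0.1143]
eef_rot: [0.738, 0.675, 0.001, 0.001]
force: [-1.5, 0.3, 5.6]
finger_gap: 0.059
gripper_force: 42.7
```

play_rows --commands '[{"dp": [0,0,0.0002],"yaw": 8.5},{"dp": [0,0,0.0002],"yaw": 8.5},{"dp": [0,0,0.0002],"yaw": 8.5},{"dp": [0,0,0.0002],"yaw": 8.5},{"dp": [0,0,0],"yaw": 0}]'

```text
clock: 13.1
tcp_pos: [0.6057, -0.0588, 0.1151]
eef_rot: [0.509, 0.861, 0.0, 0.001]
force: [-1.9, 0.9, 4.3]
finger_gap: 0.0592
gripper_force: 42.7
```

play_rows --commands '[{"dp": [0,0,0],"yaw": 0},{"dp": [0,0,0],"yaw": 0},{"dp": [0,0,0.025],"yaw": 0},{"dp": [0,0,0.025],"yaw": 0},{"dp": [0,0,0.01],"yaw": 0}]' --hand 0.0854

```text
clock: 13.6
tcp_pos: [0.6058, -0.0588, 0.176]
eef_rot: [0.512, 0.859, 0.0, 0.001]
force: [0.7, 0.4, 0.7]
finger_gap: 0.0853
gripper_force: 0.0
```

```bash
python3 nut.py n3 0.605 -0.059
```

```text
[ 0.6058 -0.0588  0.176 ] 118.5 13.6
2320 [ 0.6042 -0.057   0.1282] ang 30.3 ends [ 0.6259 -0.0436  0.1314] [ 0.5823 -0.0693  0.1317] len 0.0576 ztop 0.1382
454 [ 0.6029 -0.0547  0.1069] ang 57.2 ends [ 0.597  -0.063   0.1048] [ 0.6104 -0.0496  0.1047] len 0.0211 ztop 0.1119
```

Right nut turned about 3.45 rad. Next I'll close the fingers and push the wings outward from inside, with the face parallel to the wings.

play_rows --commands '[{"dp": [-0.008,0.029,0],"yaw": 1.5},{"dp": [0,0,0],"yaw": 0},{"dp": [0,0,0],"yaw": 0},{"dp": [0,0,0],"yaw": 0}]' --hand 0.0

```text
clock: 14.05
tcp_pos: [0.5971, -0.0301, 0.1729]
eef_rot: [0.5, 0.866, -0.0, -0.0]
force: [-0.0, 0.4, 0.1]
finger_gap: 0.0284
gripper_force: 0.0
```

play_rows --commands '[{"dp": [0,0,-0.02],"yaw": 0},{"dp": [0,0,-0.02],"yaw": 0},{"dp": [0,0,-0.022],"yaw": 0},{"dp": [0,0,0],"yaw": 0}]'

```text
clock: 14.45
tcp_pos: [0.5958, -0.0301, 0.1084]
eef_rot: [0.5, 0.866, -0.001, -0.002]
force: [-0.0, -0.2, -0.0]
finger_gap: -0.0002
gripper_force: 0.0
```

play_rows --commands '[{"dp": [0,-0.008,0],"yaw": 0},{"dp": [0,-0.008,0],"yaw": 0},{"dp": [0,-0.008,0],"yaw": 0}]'

```text
clock: 14.75
tcp_pos: [0.5977, -0.0547, 0.1127]
eef_rot: [0.5, 0.866, 0.0, 0.001]
force: [0.4, 1.7, 1.3]
finger_gap: 0.0
gripper_force: 0.8
```

play_rows --commands '[{"dp": [0,-0.008,0],"yaw": 0},{"dp": [0,-0.008,0],"yaw": 0},{"dp": [0,-0.008,0],"yaw": 0}]'

```text
clock: 15.05
tcp_pos: [0.5971, -0.0786, 0.1116]
eef_rot: [0.5, 0.866, -0.0, 0.0]
force: [-0.5, 0.2, -0.6]
finger_gap: -0.0002
gripper_force: 0.1
```

play_rows --commands '[{"dp": [0,-0.008,0],"yaw": 0},{"dp": [0,-0.008,0],"yaw": 0},{"dp": [0,0,0],"yaw": 0},{"dp": [0,0,0.03],"yaw": 0},{"dp": [0,0.03,0.04],"yaw": 0}]'

```text
clock: 15.55
tcp_pos: [0.5963, -0.0654, 0.1804]
eef_rot: [0.501, 0.865, -0.001, -0.002]
force: [1.1, 0.8, 1.6]
finger_gap: 0.0003
gripper_force: 0.0
```

```bash
python3 - <<'E'
from h import *
c=vision.camera('top'); cv2.imwrite('pics/t2.png',cv2.resize(c['color'][175:325,240:440],(800,600),interpolation=cv2.INTER_CUBIC))
c=vision.camera('scene'); P=pts(c); m=masks(c)['brass']&(P[...,0]>.5)&(P[...,0]<.7)&(P[...,1]<-.02)&(P[...,1]>-.25); print(m.sum(),np.median(P[m],0),P[m].min(0),P[m].max(0))
E
```

```text
1838 [ 0.55992316 -0.16473913 -0.00073798] [ 0.50006217 -0.24972612 -0.00494736] [ 0.6999165  -0.02037051  0.43682438]
```

View pics/t2.png

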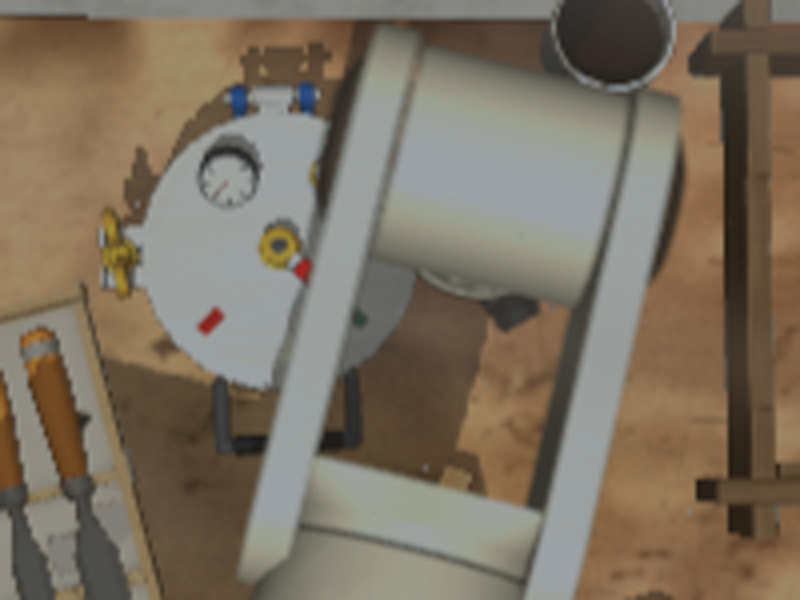

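The arm hides the right bolt in this view, so I'll check it after moving to the left nut.

play_rows --commands '[{"dp": [0,0.042,0.003],"yaw": -2.6},{"dp": [0,0.042,0.003],"yaw": -2.6},{"dp": [0,0.042,0.002],"yaw": -2.6},{"dp": [0,0.042,0],"yaw": -2.6},{"dp": [-0.003,0.042,0],"yaw": -2.6}]' --hand 0.0854

```text
clock: 16.15
tcp_pos: [0.594, 0.1481, 0.1894]
eef_rot: [0.596, 0.803, 0.0, 0.0]
force: [0.4, -0.5, -0.1]
finger_gap: 0.0723
gripper_force: 0.0
```

play_rows --commands '[{"dp": [0,0,0],"yaw": 0},{"dp": [0,0,0],"yaw": 0},{"dp": [0,0,0],"yaw": 0}]'

```text
clock: 16.45
tcp_pos: [0.5942, 0.1457, 0.1893]
eef_rot: [0.595, 0.804, -0.0, -0.0]
force: [0.9, -0.5, -0.2]
finger_gap: 0.0856
gripper_force: 0.0
```

```bash
python3 nut.py n4 0.595 0.145; python3 - <<'E'
from h import *
c=vision.camera('top'); cv2.imwrite('pics/t3.png',cv2.resize(c['color'][175:325,240:440],(800,600),interpolation=cv2.INTER_CUBIC))
P=pts(c); m=masks(c)['brass']&(P[...,0]>.56)&(P[...,0]<.66)&(P[...,1]<-.06)&(P[...,1]>-.25)&(P[...,2]>.025); print(m.sum(),np.median(P[m],0),P[m].min(0),P[m].max(0))
E
```

```text
[0.5942 0.1457 0.1893] 107.0 16.45
1517 [0.5933 0.1476 0.1262] ang 10.3 ends [0.6184 0.1534 0.1265] [0.5684 0.1432 0.1273] len 0.0568 ztop 0.1333
421 [0.5932 0.1471 0.1079] ang 10.7 ends [0.6099 0.1527 0.1104] [0.5767 0.146  0.1108] len 0.0456 ztop 0.1117
189 [ 0.60825662 -0.1364214   0.06064453] [ 0.58297228 -0.15377717  0.04172571] [ 0.63439353 -0.1157719   0.07785779]
```

View pics/t3.png

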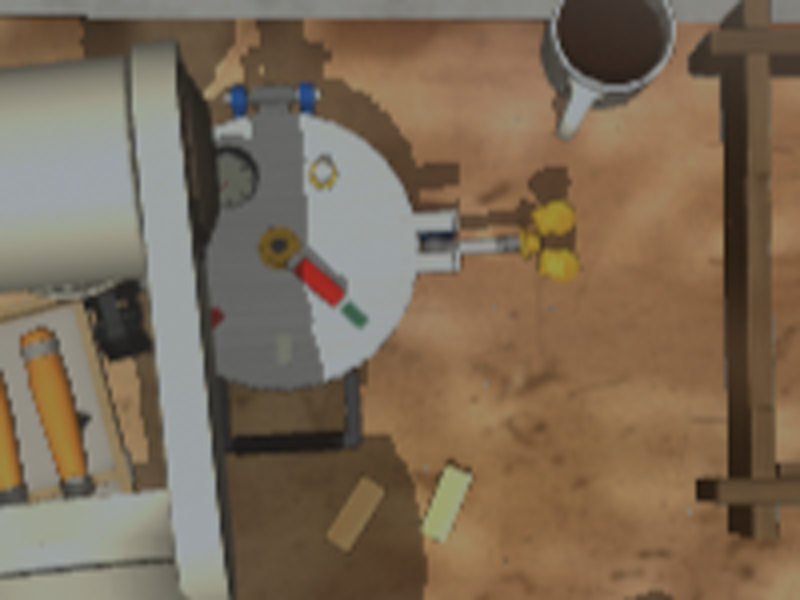

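Right bolt is out (nut at (555,240), z about 0.06) and the lever is still on green. Same routine for the left nut.

play_rows --commands '[{"dp": [0,-0.0007,-0.028],"yaw": -6.7},{"dp": [0,0,-0.028],"yaw": 0},{"dp": [0,0,-0.026],"yaw": 0},{"dp": [0,0,0],"yaw": 0}]'

```text
clock: 16.95
tcp_pos: [0.5927, 0.1445, 0.1042]
eef_rot: [0.641, 0.767, -0.002, -0.002]
force: [-0.5, -0.2, -0.1]
finger_gap: 0.0856
gripper_force: 0.0
```

play_rows --commands '[{"dp": [0,0,0],"yaw": 0},{"dp": [0,0,0],"yaw": 0},{"dp": [0,0,0],"yaw": 0},{"dp": [0,0,0],"yaw": 0}]' --hand 0.05

```text
clock: 17.35
tcp_pos: [0.5945, 0.1455, 0.1099]
eef_rot: [0.641, 0.768, 0.001, 0.001]
force: [-7.0, -2.1, 8.8]
finger_gap: 0.0593
gripper_force: 40.6
```

play_rows --commands '[{"dp": [0,0,0.001],"yaw": 8.5},{"dp": [0,0,0.0002],"yaw": 8.5},{"dp": [0,0,0.0002],"yaw": 8.5},{"dp": [0,0,0.0002],"yaw": 8.5},{"dp": [0,0,0.0002],"yaw": 8.5}]'

```text
clock: 17.85
tcp_pos: [0.5946, 0.1455, 0.1113]
eef_rot: [0.316, 0.949, 0.0, 0.001]
force: [-4.4, -0.7, 4.6]
finger_gap: 0.0589
gripper_force: 42.9
```

play_rows --commands '[{"dp": [0,0,0.0002],"yaw": 8.5},{"dp": [0,0,0.0002],"yaw": 8.5},{"dp": [0,0,0.0002],"yaw": 8.5},{"dp": [0,0,0.0002],"yaw": 8.5},{"dp": [0,0,0.0002],"yaw": 8.5}]'

```text
clock: 18.35
tcp_pos: [0.5947, 0.1456, 0.1123]
eef_rot: [-0.049, 0.999, -0.0, 0.001]
force: [-2.1, 0.3, 4.5]
finger_gap: 0.0593
gripper_force: 42.8
```

play_rows --commands '[{"dp": [0,0,0.0002],"yaw": 8.5},{"dp": [0,0,0.0002],"yaw": 8.5},{"dp": [0,0,0.0002],"yaw": 8.5},{"dp": [0,0,0.0002],"yaw": 8.5},{"dp": [0,0,0],"yaw": 0}]'

```text
clock: 18.85
tcp_pos: [0.5947, 0.1457, 0.1131]
eef_rot: [-0.338, 0.941, -0.0, 0.001]
force: [-3.9, 0.8, 6.7]
finger_gap: 0.0591
gripper_force: 43.0
```

play_rows --commands '[{"dp": [0,0,0],"yaw": 0},{"dp": [0,0,0],"yaw": 0},{"dp": [0,0,0.025],"yaw": 0},{"dp": [0,0,0.025],"yaw": 0},{"dp": [0,0,0],"yaw": -7.5}]' --hand 0.0854

```text
clock: 19.35
tcp_pos: [0.5955, 0.1457, 0.165]
eef_rot: [-0.273, 0.962, -0.001, 0.003]
force: [-0.2, -0.4, 0.4]
finger_gap: 0.0857
gripper_force: 0.0
```

play_rows --commands '[{"dp": [0,0,0],"yaw": -8.5},{"dp": [0,0,0],"yaw": -8.5},{"dp": [0,0,0],"yaw": -8.5},{"dp": [0,0,0],"yaw": -8.5},{"dp": [0,0,0],"yaw": -8.5}]'

```text
clock: 19.85
tcp_pos: [0.5943, 0.1456, 0.1614]
eef_rot: [0.097, 0.995, -0.0, 0.0]
force: [-0.6, -0.1, -0.3]
finger_gap: 0.0857
gripper_force: 0.0
```

play_rows --commands '[{"dp": [0,0,0],"yaw": -8.5},{"dp": [0,0,0],"yaw": -8.5},{"dp": [0,0,0],"yaw": -8.5},{"dp": [0,0,0],"yaw": -8.5},{"dp": [0,0,0],"yaw": -8.5}]'

```text
clock: 20.35
tcp_pos: [0.5943, 0.1455, 0.1613]
eef_rot: [0.452, 0.892, 0.0, 0.0]
force: [-0.1, -0.5, -0.3]
finger_gap: 0.0852
gripper_force: 0.0
```

play_rows --commands '[{"dp": [0,0,0],"yaw": -8.5},{"dp": [0,0,0],"yaw": -8.5},{"dp": [0,0,0],"yaw": -8.5},{"dp": [0,0,0],"yaw": -8.5},{"dp": [0,0,0],"yaw": -8.5}]'

```text
clock: 20.85
tcp_pos: [0.5943, 0.1456, 0.1613]
eef_rot: [0.744, 0.668, 0.0, 0.0]
force: [-0.0, 0.7, 0.6]
finger_gap: 0.0855
gripper_force: 0.0
```

play_rows --commands '[{"dp": [0,0,0],"yaw": -8.5},{"dp": [0,0,0],"yaw": -8.5},{"dp": [0,0,0],"yaw": -8.5},{"dp": [0,0,0],"yaw": -8.5},{"dp": [0,0,0],"yaw": -8.5}]'

```text
clock: 21.35
tcp_pos: [0.5943, 0.1455, 0.1614]
eef_rot: [0.936, 0.353, 0.0, 0.0]
force: [0.4, 0.2, -0.0]
finger_gap: 0.0855
gripper_force: 0.0
```

play_rows --commands '[{"dp": [0,0,0.01],"yaw": -2.5},{"dp": [0,0,0],"yaw": 0},{"dp": [0,0,0],"yaw": 0}]'

```text
clock: 21.65
tcp_pos: [0.5943, 0.1456, 0.1712]
eef_rot: [0.942, 0.337, 0.0, 0.0]
force: [-0.1, 0.3, -0.7]
finger_gap: 0.0851
gripper_force: 0.0
```

```bash
python3 nut.py n5 0.595 0.145
```

```text
[0.5943 0.1456 0.1712] 39.3 21.65
2057 [0.5952 0.1476 0.1283] ang 131.9 ends [0.6122 0.1282 0.1295] [0.5786 0.1668 0.1297] len 0.0568 ztop 0.1362
508 [0.5951 0.1476 0.1095] ang 128.8 ends [0.6008 0.143  0.1076] [0.5908 0.1537 0.1091] len 0.0455 ztop 0.1118
```

play_rows --commands '[{"dp": [0,0,-0.03],"yaw": 0},{"dp": [0,0,-0.03],"yaw": 0},{"dp": [0,0,0],"yaw": 0},{"dp": [0,0,0],"yaw": 0}]'

```text
clock: 22.1
tcp_pos: [0.5941, 0.1456, 0.1114]
eef_rot: [0.942, 0.336, -0.0, -0.0]
force: [0.4, -0.6, 0.7]
finger_gap: 0.0854
gripper_force: 0.0
```

play_rows --commands '[{"dp": [0,0,0],"yaw": 0},{"dp": [0,0,0],"yaw": 0},{"dp": [0,0,0],"yaw": 0},{"dp": [0,0,0],"yaw": 0}]' --hand 0.05

```text
clock: 22.5
tcp_pos: [0.5949, 0.1458, 0.1132]
eef_rot: [0.942, 0.336, 0.001, 0.0]
force: [-2.6, 0.1, 10.6]
finger_gap: 0.0592
gripper_force: 40.6
```

play_rows --commands '[{"dp": [0,0,0.001],"yaw": 8.5},{"dp": [0,0,0.0002],"yaw": 8.5},{"dp": [0,0,0.0002],"yaw": 8.5},{"dp": [0,0,0.0002],"yaw": 8.5},{"dp": [0,0,0.0002],"yaw": 8.5}]'

```text
clock: 23.0
tcp_pos: [0.5945, 0.1459, 0.1145]
eef_rot: [0.754, 0.657, 0.001, 0.0]
force: [-4.4, 1.5, 6.5]
finger_gap: 0.0591
gripper_force: 42.8
```

play_rows --commands '[{"dp": [0,0,0.0002],"yaw": 8.5},{"dp": [0,0,0.0002],"yaw": 8.5},{"dp": [0,0,0.0002],"yaw": 8.5},{"dp": [0,0,0.0002],"yaw": 8.5},{"dp": [0,0,0],"yaw": 0}]'

```text
clock: 23.5
tcp_pos: [0.5943, 0.1458, 0.1153]
eef_rot: [0.529, 0.849, 0.0, 0.0]
force: [-5.2, 0.3, 7.2]
finger_gap: 0.0594
gripper_force: 42.8
```

play_rows --commands '[{"dp": [0,0,0],"yaw": 0},{"dp": [0,0,0],"yaw": 0},{"dp": [0,0,0.025],"yaw": 0},{"dp": [0,0,0.025],"yaw": 0},{"dp": [0,0,0.01],"yaw": 0}]' --hand 0.0854

```text
clock: 24.0
tcp_pos: [0.5949, 0.1457, 0.1763]
eef_rot: [0.532, 0.847, 0.001, 0.001]
force: [0.1, 0.4, 0.4]
finger_gap: 0.0856
gripper_force: 0.0
```

```bash
python3 nut.py n6 0.595 0.145
```

```text
[0.5949 0.1457 0.1763] 115.8 24.0
2240 [0.5932 0.1477 0.1281] ang 27.7 ends [0.6154 0.1599 0.1314] [0.5709 0.1367 0.1324] len 0.0564 ztop 0.1381
427 [0.5919 0.1498 0.1071] ang 36.6 ends [0.6003 0.1531 0.1045] [0.5844 0.1439 0.1047] len 0.0212 ztop 0.1119
```

play_rows --commands '[{"dp": [0.007,-0.029,0],"yaw": 2},{"dp": [0,0,0],"yaw": 0},{"dp": [0,0,0],"yaw": 0},{"dp": [0,0,0],"yaw": 0}]' --hand 0.0

```text
clock: 24.45
tcp_pos: [0.6009, 0.117, 0.1731]
eef_rot: [0.517, 0.856, -0.0, -0.0]
force: [-0.7, 0.5, -0.2]
finger_gap: 0.0284
gripper_force: 0.0
```

play_rows --commands '[{"dp": [0,0,-0.02],"yaw": 0},{"dp": [0,0,-0.02],"yaw": 0},{"dp": [0,0,-0.021],"yaw": 0},{"dp": [0,0,0],"yaw": 0}]'

```text
clock: 24.85
tcp_pos: [0.5996, 0.1172, 0.1097]
eef_rot: [0.516, 0.856, -0.001, -0.002]
force: [-0.7, -0.8, -0.7]
finger_gap: -0.0
gripper_force: 0.0
```

play_rows --commands '[{"dp": [0,0.008,0],"yaw": 0},{"dp": [0,0.008,0],"yaw": 0},{"dp": [0,0.008,0],"yaw": 0}]'

```text
clock: 25.15
tcp_pos: [0.6015, 0.1417, 0.1138]
eef_rot: [0.516, 0.856, 0.0, 0.001]
force: [0.8, -1.8, 0.6]
finger_gap: 0.0
gripper_force: 0.5
```

play_rows --commands '[{"dp": [0,0.008,0],"yaw": 0},{"dp": [0,0.008,0],"yaw": 0},{"dp": [0,0.008,0],"yaw": 0}]'

```text
clock: 25.45
tcp_pos: [0.6012, 0.1655, 0.1129]
eef_rot: [0.517, 0.856, 0.0, 0.0]
force: [0.8, -0.7, 0.1]
finger_gap: 0.0001
gripper_force: 0.1
```

play_rows --commands '[{"dp": [0,0.008,0],"yaw": 0},{"dp": [0,0.008,0],"yaw": 0},{"dp": [0,0,0],"yaw": 0},{"dp": [0,0,0.03],"yaw": 0},{"dp": [0,-0.03,0.04],"yaw": 0}]'

```text
clock: 25.95
tcp_pos: [0.6001, 0.1523, 0.1815]
eef_rot: [0.515, 0.857, -0.001, -0.002]
force: [0.8, 0.1, 0.1]
finger_gap: -0.0002
gripper_force: 0.0
```

play_rows --commands '[{"dp": [-0.025,-0.023,0],"yaw": -5},{"dp": [-0.025,-0.023,0],"yaw": -5},{"dp": [-0.025,-0.023,0],"yaw": -5},{"dp": [-0.025,-0.023,0],"yaw": -5},{"dp": [-0.025,-0.023,0],"yaw": -5}]' --hand 0.035

```text
clock: 26.45
tcp_pos: [0.475, 0.0348, 0.1826]
eef_rot: [0.691, 0.723, 0.0, 0.0]
force: [0.5, -1.3, 0.4]
finger_gap: 0.0346
gripper_force: 0.0
```

play_rows --commands '[{"dp": [0,0,0],"yaw": 0},{"dp": [0,0,0],"yaw": 0},{"dp": [0,0,0],"yaw": 0}]'

```text
clock: 26.75
tcp_pos: [0.4766, 0.0359, 0.1828]
eef_rot: [0.689, 0.724, 0.0, 0.0]
force: [0.1, 0.7, -0.2]
finger_gap: 0.0351
gripper_force: 0.0
```

```bash
python3 - <<'E'
from h import *
s=r.observe(); x,y=s['eef_rot'][:2]; print(s['tcp_pos'],np.degrees(2*np.arctan2(y,x)))
c=wristcam(); P=pts(c); cv2.imwrite('pics/w4.png',c['color'])
m=(P[...,2]>.075)&(P[...,2]<.105)&(P[...,0]<.498)&(P[...,0]>.455)
for y in (.02,.03,.04,.05,.06):
    B=P[m&(abs(P[...,1]-y)<.003)]
    if len(B): print(y,len(B),B[:,0].min().round(4),B[:,0].max().round(4),np.percentile(B[:,2],95).round(4))
c=vision.camera('top'); P=pts(c)
m=masks(c)['brass']&(P[...,0]>.56)&(P[...,0]<.66)&(P[...,1]>.16)&(P[...,1]<.26)&(P[...,2]>.025); print('L',m.sum(),np.median(P[m],0))
m=masks(c)['brass']&(P[...,0]>.56)&(P[...,0]<.66)&(P[...,1]<-.06)&(P[...,1]>-.25)&(P[...,2]>.025); print('R',m.sum(),np.median(P[m],0))
E
```

```text
[0.47661996 0.03588653 0.18276273] 92.84732718935886
0.02 155 0.4703 0.4829 0.0967
0.03 163 0.4691 0.4824 0.0969
0.04 170 0.4688 0.4818 0.097
0.05 176 0.4684 0.4813 0.0971
0.06 181 0.468 0.4807 0.0969
L 173 [0.59109528 0.2214602  0.0602814 ]
R 188 [ 0.60787877 -0.13635218  0.06107402]
```

View pics/w4.png

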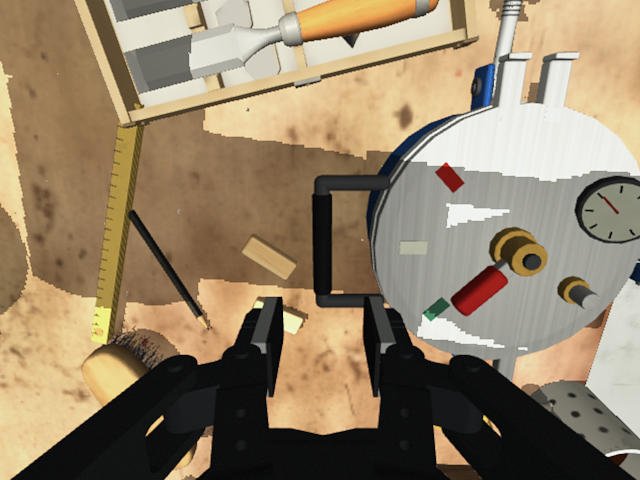

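Both bolts are out (nut heights about 0.06). The handle bar is at (322,245) in the picture, centre near (0.4756, 0.036, 0.0905). I'll grip it.

play_rows --commands '[{"dp": [-0.001,0.001,-0.025],"yaw": 0},{"dp": [0,0,-0.025],"yaw": 0},{"dp": [0,0,-0.025],"yaw": 0},{"dp": [0,0,-0.03],"yaw": 0},{"dp": [0,0,0],"yaw": 0}]' --hand 0.026

```text
clock: 27.35
tcp_pos: [0.4735, 0.0372, 0.0743]
eef_rot: [0.689, 0.724, -0.002, -0.002]
force: [-0.6, 0.7, 1.1]
finger_gap: 0.026
gripper_force: 0.0
```

play_rows --commands '[{"dp": [0,0,0],"yaw": 0},{"dp": [0,0,0],"yaw": 0},{"dp": [0,0,0],"yaw": 0},{"dp": [0,0,0],"yaw": 0}]' --hand 0.005 --newtons 20

```text
clock: 27.75
tcp_pos: [0.4759, 0.0369, 0.0787]
eef_rot: [0.69, 0.724, 0.001, 0.001]
force: [4.0, 5.4, -2.1]
finger_gap: 0.0116
gripper_force: 22.1
```

```bash
python3 - <<'E'
import numpy as np
a=np.linspace(0,1.62,21); u=np.array([.99885,.048]); R=.224
d=np.diff(np.column_stack([-R*np.cos(a)*u[0],-R*np.cos(a)*u[1],R*np.sin(a)]),axis=0)
print(d.round(4).tolist())
E
```

```text
[[0.0007, 0.0, 0.0181], [0.0022, 0.0001, 0.018], [0.0036, 0.0002, 0.0178], [0.0051, 0.0002, 0.0174], [0.0065, 0.0003, 0.0169], [0.0078, 0.0004, 0.0164], [0.0091, 0.0004, 0.0157], [0.0103, 0.0005, 0.0149], [0.0115, 0.0006, 0.014], [0.0126, 0.0006, 0.013], [0.0136, 0.0007, 0.012], [0.0145, 0.0007, 0.0108], [0.0154, 0.0007, 0.0096], [0.0161, 0.0008, 0.0083], [0.0167, 0.0008, 0.007], [0.0172, 0.0008, 0.0056], [0.0176, 0.0008, 0.0042], [0.0179, 0.0009, 0.0028], [0.0181, 0.0009, 0.0013], [0.0181, 0.0009, -0.0002]]
```

play_rows --commands '[{"dp": [0.0007,0,0.0181],"yaw": 0},{"dp": [0.0022,0.0001,0.018],"yaw": 0}]'

```text
clock: 27.95
tcp_pos: [0.4789, 0.0369, 0.1151]
eef_rot: [0.69, 0.724, 0.001, 0.001]
force: [16.7, 3.9, -6.7]
finger_gap: 0.0118
gripper_force: 22.3
```

play_rows --commands '[{"dp": [0.0036,0.0002,0.0178],"yaw": 0},{"dp": [0.0051,0.0002,0.0174],"yaw": 0},{"dp": [0.0065,0.0003,0.0169],"yaw": 0}]'

```text
clock: 28.25
tcp_pos: [0.4948, 0.0376, 0.1676]
eef_rot: [0.69, 0.724, 0.002, 0.001]
force: [26.0, 5.5, -15.5]
finger_gap: 0.0122
gripper_force: 22.4
```

play_rows --commands '[{"dp": [0.0098,0.0004,0.0154],"yaw": 0},{"dp": [0.0111,0.0004,0.0147],"yaw": 0}]'

```text
clock: 28.45
tcp_pos: [0.5113, 0.0385, 0.1975]
eef_rot: [0.69, 0.724, -0.002, -0.002]
force: [-47.5, 3.4, 25.5]
finger_gap: 0.012
gripper_force: 27.2
```

play_rows --commands '[{"dp": [0.0115,0.0005,0.0142],"yaw": 0},{"dp": [0.0125,0.0006,0.0133],"yaw": 0}]'

```text
clock: 28.65
tcp_pos: [0.5333, 0.0397, 0.2269]
eef_rot: [0.689, 0.724, -0.003, -0.003]
force: [-70.0, 2.5, 55.2]
finger_gap: 0.0119
gripper_force: 35.4
```

play_rows --commands '[{"dp": [-0.0015,0,0.0014],"yaw": 0},{"dp": [-0.0015,0,0.0014],"yaw": 0}]'

```text
clock: 28.85
tcp_pos: [0.5338, 0.0397, 0.2287]
eef_rot: [0.689, 0.724, -0.0, -0.0]
force: [-8.3, 3.1, 4.3]
finger_gap: 0.0123
gripper_force: 22.8
```

```bash
python3 - <<'E'
from h import *
s=r.observe(); print(s['tcp_pos'],s['force'],s['moment'])
c=vision.camera('scene'); P=pts(c)
# lid top plane points: bright grey
hsv=cv2.cvtColor(c['color'],cv2.COLOR_BGR2HSV)
m=(hsv[...,1]<40)&(hsv[...,2]>90)&(P[...,0]>.53)&(P[...,0]<.72)&(abs(P[...,1]-.043)<.09)&(P[...,2]>.09)&(P[...,2]<.3)
Q=P[m]; 
for _ in range(4):
    q=Q-Q.mean(0); n=np.linalg.svd(q,full_matrices=False)[2][2]; d=abs(q@n); Q=Q[d<max(.003,np.percentile(d,80))]
n*=np.sign(n[2]); print(len(Q),Q.mean(0),n,'angle',np.arctan2(-n[0],n[2]))
cv2.imwrite('pics/s2.png',c['color'])
E
```

```text
[0.53380423 0.03968542 0.22872362] [-8.30844938  3.13298021  4.279322  ] [0.6424412  1.57684696 0.02443858]
234 [0.5936183  0.09420744 0.18979004] [0.57365041 0.13588777 0.80774979] angle -0.6175277468455196
```

```bash
cat > arc.py <<'E'
import numpy as np,sys
a=np.linspace(float(sys.argv[1]),float(sys.argv[2]),int(sys.argv[3])+1); u=np.array([.99885,.048]); R=.224
d=np.diff(np.column_stack([-R*np.cos(a)*u[0],-R*np.cos(a)*u[1],R*np.sin(a)]),axis=0)
for i in range(0,len(d),5): print(a[i+0].round(3),d[i:i+5].round(4).tolist())
E
python3 arc.py .734 1.62 20
```

```text
0.734 [[0.0068, 0.0003, 0.0072], [0.0071, 0.0003, 0.0069], [0.0074, 0.0004, 0.0066], [0.0077, 0.0004, 0.0063], [0.008, 0.0004, 0.0059]]
0.956 [[0.0082, 0.0004, 0.0055], [0.0085, 0.0004, 0.0052], [0.0087, 0.0004, 0.0048], [0.0089, 0.0004, 0.0044], [0.0091, 0.0004, 0.004]]
1.177 [[0.0092, 0.0004, 0.0036], [0.0094, 0.0005, 0.0032], [0.0095, 0.0005, 0.0028], [0.0096, 0.0005, 0.0023], [0.0097, 0.0005, 0.0019]]
1.398 [[0.0098, 0.0005, 0.0015], [0.0099, 0.0005, 0.001], [0.0099, 0.0005, 0.0006], [0.0099, 0.0005, 0.0002], [0.0099, 0.0005, -0.0003]]
```

play_rows --commands '[{"dp": [0.0068,0.0003,0.0072],"yaw": 0},{"dp": [0.0071,0.0003,0.0069],"yaw": 0}]'

```text
clock: 29.1
tcp_pos: [0.5473, 0.0404, 0.2426]
eef_rot: [0.689, 0.724, -0.001, -0.001]
force: [-24.1, 5.3, 19.5]
finger_gap: 0.0118
gripper_force: 24.3
```

play_rows --commands '[{"dp": [0.0074,0.0004,0.0066],"yaw": 0},{"dp": [0.0077,0.0004,0.0063],"yaw": 0},{"dp": [0,0,0],"yaw": 0}]'

```text
clock: 29.4
tcp_pos: [0.5638, 0.0412, 0.2563]
eef_rot: [0.689, 0.724, 0.0, 0.0]
force: [-18.8, 3.7, 21.0]
finger_gap: 0.0118
gripper_force: 24.5
```

play_rows --commands '[{"dp": [0.0074,0.0004,0.0067],"yaw": 0},{"dp": [0.0082,0.0004,0.0055],"yaw": 0},{"dp": [0.0085,0.0004,0.0054],"yaw": 0}]'

```text
clock: 29.7
tcp_pos: [0.5879, 0.0423, 0.2727]
eef_rot: [0.69, 0.724, 0.0, 0.0]
force: [-6.3, 4.3, 5.7]
finger_gap: 0.0122
gripper_force: 22.9
```

play_rows --commands '[{"dp": [0.0085,0.0004,0.0049],"yaw": 0},{"dp": [0.0089,0.0004,0.0044],"yaw": 0},{"dp": [0,0,0],"yaw": 0}]'

```text
clock: 30.0
tcp_pos: [0.606, 0.0431, 0.2819]
eef_rot: [0.69, 0.724, 0.001, 0.0]
force: [-5.9, 3.1, 8.5]
finger_gap: 0.0122
gripper_force: 23.2
```

play_rows --commands '[{"dp": [0.0091,0.0004,0.0043],"yaw": 0},{"dp": [0.0092,0.0004,0.0036],"yaw": 0},{"dp": [0.0094,0.0005,0.0032],"yaw": 0},{"dp": [0.0095,0.0005,0.0028],"yaw": 0},{"dp": [0,0,0],"yaw": 0}]'

```text
clock: 30.5
tcp_pos: [0.6433, 0.0448, 0.2951]
eef_rot: [0.69, 0.724, 0.0, 0.0]
force: [-2.2, 4.6, 4.8]
finger_gap: 0.012
gripper_force: 22.9
```

play_rows --commands '[{"dp": [0.0096,0.0005,0.0024],"yaw": 0},{"dp": [0.0097,0.0005,0.002],"yaw": 0},{"dp": [0.0098,0.0005,0.0016],"yaw": 0},{"dp": [0.0099,0.0005,0.001],"yaw": 0},{"dp": [0,0,0],"yaw": 0}]'

```text
clock: 31.0
tcp_pos: [0.6822, 0.0469, 0.3016]
eef_rot: [0.69, 0.724, 0.0, 0.0]
force: [-0.7, 4.2, 1.3]
finger_gap: 0.0119
gripper_force: 22.6
```

play_rows --commands '[{"dp": [0.0099,0.0005,0.0006],"yaw": 0},{"dp": [0.0099,0.0005,0.0002],"yaw": 0},{"dp": [0.0099,0.0005,-0.0003],"yaw": 0},{"dp": [0,0,0],"yaw": 0}]'

```text
clock: 31.4
tcp_pos: [0.712, 0.0484, 0.3021]
eef_rot: [0.689, 0.724, 0.001, 0.0]
force: [0.2, 4.4, 2.1]
finger_gap: 0.0121
gripper_force: 22.6
```

play_rows --commands '[{"dp": [0.002,0,-0.0001],"yaw": 0},{"dp": [0,0,0],"yaw": 0},{"dp": [0,0,0],"yaw": 0}]'

```text
clock: 31.7
tcp_pos: [0.7132, 0.0484, 0.302]
eef_rot: [0.689, 0.724, 0.0, 0.0]
force: [0.5, 5.1, 2.2]
finger_gap: 0.0121
gripper_force: 22.6
```

play_rows --commands '[{"dp": [0,0,0],"yaw": 0},{"dp": [0,0,0],"yaw": 0},{"dp": [0,0,0],"yaw": 0},{"dp": [0,0,0.03],"yaw": 0},{"dp": [0,0,0.03],"yaw": 0}]' --hand 0.04

```text
clock: 32.2
tcp_pos: [0.7131, 0.0478, 0.3616]
eef_rot: [0.69, 0.724, -0.001, -0.001]
force: [0.5, -0.0, 0.8]
finger_gap: 0.04
gripper_force: 0.0
```

play_rows --commands '[{"dp": [-0.04,0,0.01],"yaw": 0},{"dp": [-0.048,-0.01,0],"yaw": 0},{"dp": [-0.048,-0.01,0],"yaw": 0},{"dp": [-0.048,-0.01,-0.01],"yaw": 0},{"dp": [-0.045,-0.01,-0.01],"yaw": 0}]'

```text
clock: 32.7
tcp_pos: [0.4823, 0.0077, 0.3512]
eef_rot: [0.69, 0.724, 0.0, 0.0]
force: [-0.7, 0.1, 0.8]
finger_gap: 0.0399
gripper_force: 0.0
```

play_rows --commands '[{"dp": [-0.005,-0.01,-0.045],"yaw": 0},{"dp": [0,0,-0.045],"yaw": 0},{"dp": [0,0,-0.04],"yaw": 0},{"dp": [0,0,0],"yaw": 0},{"dp": [0,0,0],"yaw": 0}]'

```text
clock: 33.2
tcp_pos: [0.4797, -0.0021, 0.2228]
eef_rot: [0.69, 0.724, -0.0, 0.0]
force: [1.3, -0.0, 0.6]
finger_gap: 0.04
gripper_force: 0.0
```

```bash
cat > bl.py <<'E'
from h import *
import sys
x0,x1,y0,y1,zlo,zhi=map(float,sys.argv[2:8])
s=r.observe(); x,y=s['eef_rot'][:2]; print(s['tcp_pos'].round(4),np.degrees(2*np.arctan2(y,x)).round(1),s['clock'])
c=wristcam(); cv2.imwrite(f'pics/{sys.argv[1]}.png',c['color']); P=pts(c)
m=((P[...,0]>x0)&(P[...,0]<x1)&(P[...,1]>y0)&(P[...,1]<y1)&(P[...,2]>zlo)&(P[...,2]<zhi)).astype(np.uint8)
n,l,st,ce=cv2.connectedComponentsWithStats(m)
for i in range(1,n):
    if st[i,4]>150:
        Q=P[l==i]; R=cv2.minAreaRect((Q[:,:2]*1000).astype(np.float32)); b=cv2.boxPoints(R); e=[b[1]-b[0],b[2]-b[1]]; d=max(e,key=np.linalg.norm)
        print(st[i],np.round(R[0],1),np.round(R[1],1),'longang',(np.degrees(np.arctan2(d[1],d[0]))%180).round(1),'z',np.median(Q[:,2]).round(4))
E
python3 bl.py w5 .36 .52 -.2 .2 .007 .02
```

```text
[ 0.4797 -0.0021  0.2228] 92.8 33.2
[ 187    0   96   45 2224] [398.9 152.9] [78.7 33.2] longang 3.4 z 0.0181
[285   0  27  24 257] [451.7 163.7] [21.8 16.9] longang 9.4 z 0.014
[319  17  63  19 222] [494.4 155.3] [52.7  1. ] longang 15.3 z 0.0139
[191  39 105  29 366] [404.2 130.1] [91.5  0.9] longang 15.6 z 0.014
[246 187  51  43 990] [428.1  -6.8] [20.4 49.8] longang 148.1 z 0.0106
[253 249  50  33 866] [435.5 -67.5] [20.2 49.8] longang 158.0 z 0.0105
```

View pics/w5.png

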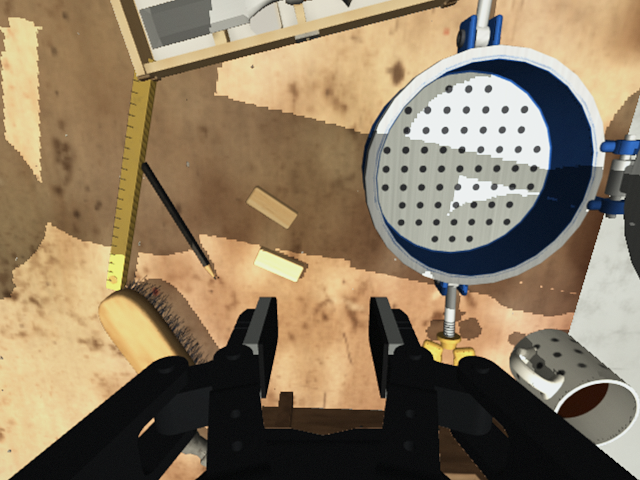

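Only two blanks are there, at (272,207) and (278,263). They lie at (0.428, -0.007) along 148° and (0.4355, -0.0675) along 158°, tops at about 0.011. The pot is open and its grid is clear. I'll pick the first.

play_rows --commands '[{"dp": [-0.0104,-0.001,-0.02],"yaw": 8.5},{"dp": [-0.0104,-0.001,-0.02],"yaw": 8.5},{"dp": [-0.0104,-0.001,-0.02],"yaw": 8.5},{"dp": [-0.0104,-0.001,-0.02],"yaw": 8.5},{"dp": [-0.0101,-0.0007,-0.02],"yaw": 8.5}]'

```text
clock: 33.75
tcp_pos: [0.4289, -0.007, 0.1232]
eef_rot: [0.377, 0.926, 0.0, 0.002]
force: [0.9, 0.1, -0.3]
finger_gap: 0.0398
gripper_force: 0.0
```

play_rows --commands '[{"dp": [0,0,-0.02],"yaw": 8.5},{"dp": [0,0,-0.02],"yaw": 4.2},{"dp": [0,0,-0.02],"yaw": 0},{"dp": [0,0,-0.02],"yaw": 0},{"dp": [0,0,0],"yaw": 0}]'

```text
clock: 34.25
tcp_pos: [0.4283, -0.0067, 0.0416]
eef_rot: [0.276, 0.961, -0.0, -0.0]
force: [-0.3, 1.2, 0.3]
finger_gap: 0.0404
gripper_force: 0.0
```

play_rows --commands '[{"dp": [0,0,-0.01],"yaw": 0},{"dp": [0,0,-0.01],"yaw": 0},{"dp": [0,0,-0.01],"yaw": 0},{"dp": [0,0,-0.006],"yaw": 0},{"dp": [0,0,0],"yaw": 0}]'

```text
clock: 34.75
tcp_pos: [0.4275, -0.0066, 0.0047]
eef_rot: [0.276, 0.961, -0.0, -0.001]
force: [-0.3, 0.1, -0.1]
finger_gap: 0.0401
gripper_force: 0.0
```

play_rows --commands '[{"dp": [0,0,0],"yaw": 0},{"dp": [0,0,0],"yaw": 0},{"dp": [0,0,0],"yaw": 0},{"dp": [0,0,0],"yaw": 0}]' --hand 0.012 --newtons 25

```text
clock: 35.15
tcp_pos: [0.4281, -0.0067, 0.0058]
eef_rot: [0.276, 0.961, -0.0, 0.0]
force: [-0.2, -0.0, 4.1]
finger_gap: 0.019
gripper_force: 25.5
```

play_rows --commands '[{"dp": [0,0,0.02],"yaw": 0},{"dp": [0,0,0.03],"yaw": 0},{"dp": [0,0,0.04],"yaw": 0},{"dp": [0,0,0.04],"yaw": 0},{"dp": [0,0,0],"yaw": 0}]'

```text
clock: 35.65
tcp_pos: [0.4299, -0.007, 0.1404]
eef_rot: [0.276, 0.961, 0.0, 0.004]
force: [1.0, 0.5, -0.2]
finger_gap: 0.0193
gripper_force: 25.0
```

play_rows --commands '[{"dp": [0.033,0.0155,0],"yaw": 7},{"dp": [0.033,0.0155,0],"yaw": 7},{"dp": [0.033,0.0155,0],"yaw": 7},{"dp": [0.033,0.0155,0],"yaw": 7},{"dp": [0.033,0.0155,0],"yaw": 6.8}]'

```text
clock: 36.15
tcp_pos: [0.5939, 0.0717, 0.1348]
eef_rot: [-0.027, 1.0, -0.0, -0.0]
force: [-0.3, -0.2, 0.0]
finger_gap: 0.0188
gripper_force: 25.0
```

play_rows --commands '[{"dp": [0,0,0],"yaw": 0},{"dp": [0,0,-0.02],"yaw": 0},{"dp": [0,0,-0.02],"yaw": 0},{"dp": [0,0,-0.02],"yaw": 0},{"dp": [0,0,0],"yaw": 0}]'

```text
clock: 36.65
tcp_pos: [0.591, 0.0707, 0.0726]
eef_rot: [-0.024, 1.0, 0.0, -0.002]
force: [-0.2, 0.3, -1.1]
finger_gap: 0.019
gripper_force: 25.0
```

```bash
python3 bl.py w6 .52 .68 -.04 .12 .030 .07
```

```text
[0.591  0.0707 0.0726] 182.7 36.65
[   77   143   361   261 55371] [582.9  39.9] [125.3 161.2] longang 98.2 z 0.0332
[ 289  349   68   86 3835] [657.7  74. ] [39.4 44.9] longang 179.4 z 0.034
[207 436  19  22 174] [676.5  18.9] [6.9 3. ] longang 71.5 z 0.0657
```

play_rows --commands '[{"dp": [0,0,-0.01],"yaw": 0},{"dp": [0,0,-0.01],"yaw": 0},{"dp": [0,0,-0.01],"yaw": 0},{"dp": [0,0,-0.005],"yaw": 0},{"dp": [0,0,0],"yaw": 0}]'

```text
clock: 37.2
tcp_pos: [0.5927, 0.0708, 0.0399]
eef_rot: [-0.024, 1.0, -0.0, -0.0]
force: [0.9, -0.7, 0.7]
finger_gap: 0.0193
gripper_force: 25.8
```

play_rows --commands '[{"dp": [0,0,0],"yaw": 0},{"dp": [0,0,0],"yaw": 0},{"dp": [0,0,0],"yaw": 0}]' --hand 0.036

```text
clock: 37.5
tcp_pos: [0.5929, 0.0708, 0.0406]
eef_rot: [-0.024, 1.0, -0.0, 0.0]
force: [0.3, 0.4, -0.6]
finger_gap: 0.0358
gripper_force: 0.0
```

play_rows --commands '[{"dp": [0,0,0.02],"yaw": 0},{"dp": [0,0,0.03],"yaw": 0},{"dp": [0,0,0.04],"yaw": 0},{"dp": [0,0,0.02],"yaw": 0},{"dp": [0,0,0],"yaw": 0}]'

```text
clock: 38.0
tcp_pos: [0.5941, 0.0708, 0.154]
eef_rot: [-0.024, 1.0, -0.0, 0.003]
force: [0.5, -0.1, -0.4]
finger_gap: 0.0362
gripper_force: 0.0
```

play_rows --commands '[{"dp": [-0.02,-0.027,0.02],"yaw": -5},{"dp": [-0.03,-0.027,0.02],"yaw": -5},{"dp": [-0.03,-0.027,0.01],"yaw": -5},{"dp": [-0.03,-0.027,0],"yaw": -5},{"dp": [-0.03,-0.027,0],"yaw": -4.8}]' --hand 0.04

```text
clock: 38.5
tcp_pos: [0.4514, -0.0648, 0.1999]
eef_rot: [0.192, 0.981, -0.0, -0.0]
force: [0.6, -0.8, -0.7]
finger_gap: 0.0403
gripper_force: 0.0
```

play_rows --commands '[{"dp": [0,0,0],"yaw": 0},{"dp": [0,0,0],"yaw": 0},{"dp": [0,0,0],"yaw": 0}]'

```text
clock: 38.8
tcp_pos: [0.4532, -0.0638, 0.2001]
eef_rot: [0.19, 0.982, 0.0, -0.0]
force: [-0.2, 0.4, -0.7]
finger_gap: 0.0396
gripper_force: 0.0
```

```bash
python3 bl.py w7 .36 .52 -.2 .1 .007 .02; python3 - <<'E'
from h import *
c=vision.camera('top'); cv2.imwrite('pics/t4.png',c['color']); P=pts(c)
print('blank?',np.median(P[(abs(P[...,0]-.594)<.012)&(abs(P[...,1]-.071)<.005)],0),'floor',np.median(P[(abs(P[...,0]-.594)<.012)&(abs(P[...,1]-.02)<.01)],0))
E
```

```text
[ 0.4532 -0.0638  0.2001] 158.0 38.8
[ 301  169   22   54 1175] [435.7 -67.9] [19.7 49.3] longang 157.9 z 0.0106
[424 224  67  25 185] [516.7  44.1] [ 6.5 62.3] longang 90.1 z 0.0168
blank? [0.59293709 0.07129063 0.04526743] floor [0.59449888 0.01970291 0.03311942]
```

play_rows --commands '[{"dp": [-0.0175,-0.004,-0.04],"yaw": 0},{"dp": [0,0,-0.04],"yaw": 0},{"dp": [0,0,-0.04],"yaw": 0},{"dp": [0,0,-0.035],"yaw": 0},{"dp": [0,0,0],"yaw": 0}]'

```text
clock: 39.4
tcp_pos: [0.4333, -0.0669, 0.0417]
eef_rot: [0.19, 0.982, 0.0, -0.004]
force: [0.4, 0.1, 0.5]
finger_gap: 0.0403
gripper_force: 0.0
```

play_rows --commands '[{"dp": [0,0,-0.01],"yaw": 0},{"dp": [0,0,-0.01],"yaw": 0},{"dp": [0,0,-0.01],"yaw": 0},{"dp": [0,0,-0.009],"yaw": 0},{"dp": [0,0,0],"yaw": 0}]'

```text
clock: 39.9
tcp_pos: [0.4349, -0.068, 0.0056]
eef_rot: [0.191, 0.982, 0.0, -0.001]
force: [-0.2, -0.2, -0.1]
finger_gap: 0.0398
gripper_force: 0.0
```

play_rows --commands '[{"dp": [0,0,0],"yaw": 0},{"dp": [0,0,0],"yaw": 0},{"dp": [0,0,0],"yaw": 0},{"dp": [0,0,0],"yaw": 0}]' --hand 0.012 --newtons 25

```text
clock: 40.3
tcp_pos: [0.4356, -0.0683, 0.0069]
eef_rot: [0.191, 0.982, -0.0, 0.0]
force: [-0.5, -0.4, 3.8]
finger_gap: 0.0191
gripper_force: 25.7
```

play_rows --commands '[{"dp": [0,0,0.02],"yaw": 0},{"dp": [0,0,0.03],"yaw": 0},{"dp": [0,0,0.04],"yaw": 0},{"dp": [0,0,0.04],"yaw": 0},{"dp": [0,0,0],"yaw": 0}]'

```text
clock: 40.8
tcp_pos: [0.4373, -0.0688, 0.1415]
eef_rot: [0.191, 0.982, -0.001, 0.004]
force: [0.5, -0.2, -0.7]
finger_gap: 0.0188
gripper_force: 25.2
```

play_rows --commands '[{"dp": [0.032,0.0165,0],"yaw": 5},{"dp": [0.032,0.0165,0],"yaw": 5},{"dp": [0.032,0.0165,0],"yaw": 5},{"dp": [0.032,0.0165,0],"yaw": 5},{"dp": [0.0325,0.0165,0],"yaw": 4.8}]'

```text
clock: 41.3
tcp_pos: [0.5969, 0.0152, 0.1359]
eef_rot: [-0.026, 1.0, -0.0, -0.0]
force: [0.2, -0.9, 0.5]
finger_gap: 0.0188
gripper_force: 25.2
```

play_rows --commands '[{"dp": [0,0,0],"yaw": 0},{"dp": [0,0,-0.02],"yaw": 0},{"dp": [0,0,-0.02],"yaw": 0},{"dp": [0,0,-0.02],"yaw": 0},{"dp": [0,0,0],"yaw": 0}]'

```text
clock: 41.8
tcp_pos: [0.594, 0.0143, 0.0737]
eef_rot: [-0.024, 1.0, 0.0, -0.002]
force: [0.1, 0.8, 0.4]
finger_gap: 0.019
gripper_force: 25.2
```

play_rows --commands '[{"dp": [0,0,-0.01],"yaw": 0},{"dp": [0,0,-0.01],"yaw": 0},{"dp": [0,0,-0.01],"yaw": 0},{"dp": [0,0,-0.005],"yaw": 0},{"dp": [0,0,0],"yaw": 0}]'

```text
clock: 42.3
tcp_pos: [0.5957, 0.0143, 0.0409]
eef_rot: [-0.024, 1.0, -0.0, -0.0]
force: [-0.7, -0.9, -0.1]
finger_gap: 0.0189
gripper_force: 26.3
```

play_rows --commands '[{"dp": [0,0,0],"yaw": 0},{"dp": [0,0,0],"yaw": 0},{"dp": [0,0,0],"yaw": 0}]' --hand 0.036

```text
clock: 42.6
tcp_pos: [0.596, 0.0143, 0.0417]
eef_rot: [-0.024, 1.0, -0.0, 0.0]
force: [-1.0, 0.2, 0.2]
finger_gap: 0.0356
gripper_force: 0.0
```

play_rows --commands '[{"dp": [0,0,0.02],"yaw": 0},{"dp": [0,0,0.03],"yaw": 0},{"dp": [0,0,0.04],"yaw": 0},{"dp": [-0.02,0,0.04],"yaw": 0},{"dp": [-0.03,0,0.04],"yaw": 0}]'

```text
clock: 43.1
tcp_pos: [0.5456, 0.0143, 0.2128]
eef_rot: [-0.024, 1.0, -0.0, -0.0]
force: [0.2, -0.1, 0.1]
finger_gap: 0.0356
gripper_force: 0.0
```

play_rows --commands '[{"dp": [-0.03,0,0.04],"yaw": -8.5},{"dp": [-0.03,0,0.04],"yaw": -8.5},{"dp": [0,0,0.04],"yaw": -8.5},{"dp": [0,0,0],"yaw": -8.5},{"dp": [0,0,0],"yaw": -8.5}]'

```text
clock: 43.6
tcp_pos: [0.4859, 0.0143, 0.3331]
eef_rot: [0.343, 0.94, 0.0, 0.001]
force: [0.5, 0.2, -0.5]
finger_gap: 0.0364
gripper_force: 0.0
```

play_rows --commands '[{"dp": [0,0,0],"yaw": -8.5},{"dp": [0,0,0],"yaw": -8.5},{"dp": [0,0,0],"yaw": -8.5},{"dp": [0,0,0],"yaw": -8.5},{"dp": [0,0,0],"yaw": -8.5}]'

```text
clock: 44.1
tcp_pos: [0.4858, 0.0143, 0.3317]
eef_rot: [0.66, 0.751, 0.0, 0.0]
force: [-0.7, -0.0, 0.3]
finger_gap: 0.036
gripper_force: 0.0
```

play_rows --commands '[{"dp": [0,0,0],"yaw": -5},{"dp": [0,0,0],"yaw": 0},{"dp": [0,0,0],"yaw": 0}]'

```text
clock: 44.4
tcp_pos: [0.4858, 0.0143, 0.3316]
eef_rot: [0.689, 0.725, 0.0, 0.0]
force: [0.5, -1.1, -0.2]
finger_gap: 0.0359
gripper_force: 0.0
```

```bash
python3 bl.py w8 .52 .68 -.04 .12 .040 .06; python3 - <<'E'
from h import *
c=wristcam(); P=pts(c); m=(P[...,2]>.25)&(P[...,2]<.36)&(P[...,0]>.65)&(P[...,0]<.78)&(abs(P[...,1]-.048)<.02)
print(m.sum()); 
if m.sum()>20: print(P[m].min(0),P[m].max(0),np.percentile(P[m][:,2],95))
c=vision.camera('top'); cv2.imwrite('pics/t5.png',c['color']); P=pts(c); m=(P[...,2]>.28)&(P[...,0]>.65)&(P[...,0]<.78)&(abs(P[...,1]-.048)<.05); print(m.sum(), P[m].min(0),P[m].max(0), P[m].mean(0))
E
```

```text
[0.4858 0.0143 0.3316] 93.0 44.4
[ 365  103  134  140 1481] [623.6  26.7] [162.3 104.6] longang 55.6 z 0.0505
[397 139  45  18 786] [592.4  71.2] [49.8 19. ] longang 3.1 z 0.0445
[394 188  43  18 692] [595.1  14.1] [49.7 20.5] longang 2.8 z 0.0446
0
296 [0.70576875 0.00175318 0.28001885] [0.7233338  0.09460376 0.3248196 ] [0.71442812 0.04796964 0.31278294]
```

View pics/w8.png

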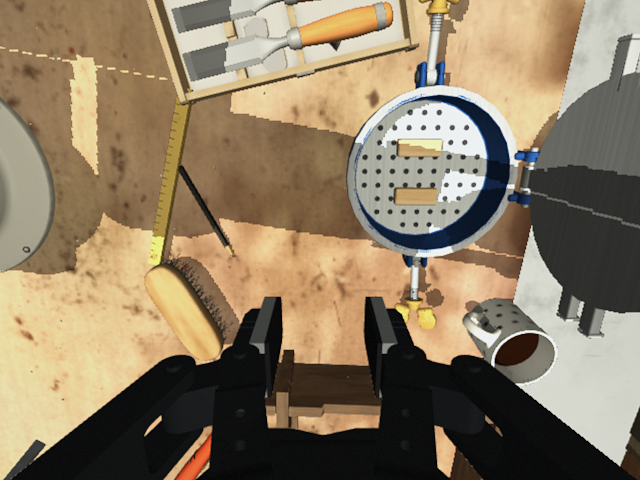

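Both blanks lie flat on the grid at (420,147) and (415,195), tops at 0.0445, and nothing else is left on the bench. I'll move over the raised handle.

play_rows --commands '[{"dp": [0.03,0.006,0.035],"yaw": 0},{"dp": [0.035,0.006,0.035],"yaw": 0},{"dp": [0.045,0.006,0],"yaw": 0},{"dp": [0.045,0.006,0],"yaw": 0},{"dp": [0.045,0.006,0],"yaw": 0}]' --hand 0.04

```text
clock: 45.05
tcp_pos: [0.6863, 0.0445, 0.4004]
eef_rot: [0.689, 0.725, 0.0, 0.0]
force: [0.4, -0.4, 0.7]
finger_gap: 0.04
gripper_force: 0.0
```

play_rows --commands '[{"dp": [0.03,0.004,0],"yaw": 0},{"dp": [0,0,-0.02],"yaw": 0},{"dp": [0,0,0],"yaw": 0},{"dp": [0,0,0],"yaw": 0}]'

```text
clock: 45.45
tcp_pos: [0.7143, 0.0481, 0.3806]
eef_rot: [0.689, 0.724, -0.0, -0.0]
force: [0.3, -0.5, 0.3]
finger_gap: 0.04
gripper_force: 0.0
```

```bash
python3 - <<'E'
from h import *
s=r.observe(); print(s['tcp_pos'])
c=wristcam(); P=pts(c); m=(P[...,2]>.295)&(P[...,2]<.34)&(P[...,0]>.69)&(P[...,0]<.74)&(abs(P[...,1]-.048)<.04)
print(m.sum()); 
for y in (.03,.045,.06):
    B=P[m&(abs(P[...,1]-y)<.005)]
    if len(B): print(y,len(B),B[:,0].min(),B[:,0].max(),np.percentile(B[:,2],95))
cv2.imwrite('pics/w9.png',c['color'])
E
```

```text
[0.71426122 0.04811464 0.38063513]
2552
0.03 309 0.7115890322810434 0.724634721760813 0.3201381790874916
0.045 320 0.710913990144223 0.723706799506278 0.32039796291391154
0.06 349 0.7096413998705321 0.7227938109106219 0.3203070461266052
```

play_rows --commands '[{"dp": [0.003,0,-0.02],"yaw": 0},{"dp": [0,0,-0.02],"yaw": 0},{"dp": [0,0,-0.02],"yaw": 0},{"dp": [0,0,-0.0186],"yaw": 0},{"dp": [0,0,0],"yaw": 0}]'

```text
clock: 46.0
tcp_pos: [0.7167, 0.0481, 0.3012]
eef_rot: [0.69, 0.724, -0.001, -0.001]
force: [-0.3, 0.6, 0.4]
finger_gap: 0.04
gripper_force: 0.0
```

play_rows --commands '[{"dp": [0,0,0],"yaw": 0},{"dp": [0,0,0],"yaw": 0},{"dp": [0,0,0],"yaw": 0},{"dp": [0,0,0],"yaw": 0}]' --hand 0.005 --newtons 20

```text
clock: 46.4
tcp_pos: [0.7175, 0.0481, 0.3042]
eef_rot: [0.69, 0.724, 0.001, 0.001]
force: [-6.5, -0.7, 6.2]
finger_gap: 0.0121
gripper_force: 20.6
```

```bash
python3 arc.py 1.65 0 40
```

```text
1.65 [[-0.0092, -0.0004, 0.0005], [-0.0092, -0.0004, 0.0002], [-0.0092, -0.0004, -0.0002], [-0.0092, -0.0004, -0.0006], [-0.0092, -0.0004, -0.001]]
1.444 [[-0.0091, -0.0004, -0.0014], [-0.0091, -0.0004, -0.0017], [-0.009, -0.0004, -0.0021], [-0.0089, -0.0004, -0.0025], [-0.0088, -0.0004, -0.0028]]
1.237 [[-0.0087, -0.0004, -0.0032], [-0.0085, -0.0004, -0.0036], [-0.0084, -0.0004, -0.0039], [-0.0082, -0.0004, -0.0042], [-0.008, -0.0004, -0.0046]]
1.031 [[-0.0078, -0.0004, -0.0049], [-0.0076, -0.0004, -0.0052], [-0.0074, -0.0004, -0.0055], [-0.0072, -0.0003, -0.0058], [-0.0069, -0.0003, -0.0061]]
0.825 [[-0.0066, -0.0003, -0.0064], [-0.0064, -0.0003, -0.0067], [-0.0061, -0.0003, -0.0069], [-0.0058, -0.0003, -0.0072], [-0.0055, -0.0003, -0.0074]]
0.619 [[-0.0052, -0.0002, -0.0076], [-0.0049, -0.0002, -0.0078], [-0.0046, -0.0002, -0.008], [-0.0042, -0.0002, -0.0082], [-0.0039, -0.0002, -0.0084]]
0.413 [[-0.0035, -0.0002, -0.0085], [-0.0032, -0.0002, -0.0087], [-0.0028, -0.0001, -0.0088], [-0.0024, -0.0001, -0.0089], [-0.0021, -0.0001, -0.009]]
0.206 [[-0.0017, -0.0001, -0.0091], [-0.0013, -0.0001, -0.0091], [-0.001, -0.0, -0.0092], [-0.0006, -0.0, -0.0092], [-0.0002, -0.0, -0.0092]]
```

play_rows --commands '[{"dp": [-0.0092,-0.0004,0.0005],"yaw": 0},{"dp": [-0.0092,-0.0004,0.0002],"yaw": 0},{"dp": [-0.0092,-0.0004,-0.0002],"yaw": 0},{"dp": [-0.0092,-0.0004,-0.0006],"yaw": 0},{"dp": [-0.0092,-0.0004,-0.001],"yaw": 0}]'

```text
clock: 46.9
tcp_pos: [0.6718, 0.0457, 0.3023]
eef_rot: [0.69, 0.724, 0.001, 0.001]
force: [1.1, -2.8, 1.5]
finger_gap: 0.0123
gripper_force: 20.5
```

play_rows --commands '[{"dp": [-0.0091,-0.0004,-0.0014],"yaw": 0},{"dp": [-0.0091,-0.0004,-0.0017],"yaw": 0},{"dp": [0,0,0],"yaw": 0}]'

```text
clock: 47.2
tcp_pos: [0.6527, 0.0448, 0.2987]
eef_rot: [0.69, 0.724, 0.0, 0.001]
force: [-0.7, -5.2, 3.4]
finger_gap: 0.0122
gripper_force: 20.9
```

play_rows --commands '[{"dp": [-0.009,-0.0004,-0.002],"yaw": 0},{"dp": [-0.0089,-0.0003,-0.0024],"yaw": 0},{"dp": [-0.0088,-0.0003,-0.0028],"yaw": 0},{"dp": [-0.0087,-0.0003,-0.0032],"yaw": 0},{"dp": [0,0,0],"yaw": 0}]'

```text
clock: 47.7
tcp_pos: [0.6172, 0.0434, 0.2876]
eef_rot: [0.69, 0.724, -0.0, 0.0]
force: [-0.8, -6.5, -1.0]
finger_gap: 0.0124
gripper_force: 20.7
```

play_rows --commands '[{"dp": [-0.0085,-0.0004,-0.0036],"yaw": 0},{"dp": [-0.0084,-0.0004,-0.0039],"yaw": 0},{"dp": [-0.0082,-0.0003,-0.0042],"yaw": 0},{"dp": [0,0,0],"yaw": 0}]'

```text
clock: 48.1
tcp_pos: [0.5921, 0.0423, 0.2758]
eef_rot: [0.69, 0.724, -0.0, 0.0]
force: [-0.0, -6.4, -1.1]
finger_gap: 0.012
gripper_force: 20.7
```

Forces are low, so I'll continue.

play_rows --commands '[{"dp": [-0.008,-0.0002,-0.0046],"yaw": 0},{"dp": [-0.0078,-0.0002,-0.0049],"yaw": 0},{"dp": [-0.0076,-0.0003,-0.0052],"yaw": 0},{"dp": [0,0,0],"yaw": 0}]'

```text
clock: 48.5
tcp_pos: [0.5686, 0.0416, 0.2608]
eef_rot: [0.69, 0.724, -0.001, 0.0]
force: [-0.2, -7.2, -1.7]
finger_gap: 0.012
gripper_force: 20.7
```

play_rows --commands '[{"dp": [-0.0074,-0.0004,-0.0055],"yaw": 0},{"dp": [-0.0072,-0.0003,-0.0058],"yaw": 0},{"dp": [-0.0069,-0.0003,-0.0061],"yaw": 0},{"dp": [0,0,0],"yaw": 0}]'

```text
clock: 48.9
tcp_pos: [0.5471, 0.0407, 0.2433]
eef_rot: [0.69, 0.724, -0.001, 0.0]
force: [-0.7, -6.5, -0.4]
finger_gap: 0.0117
gripper_force: 20.7
```

play_rows --commands '[{"dp": [-0.0066,-0.0003,-0.0064],"yaw": 0},{"dp": [-0.0064,-0.0003,-0.0067],"yaw": 0},{"dp": [-0.0061,-0.0003,-0.0069],"yaw": 0},{"dp": [0,0,0],"yaw": 0}]'

```text
clock: 49.3
tcp_pos: [0.528, 0.0399, 0.223]
eef_rot: [0.69, 0.724, -0.001, -0.0]
force: [-0.7, -5.3, -1.1]
finger_gap: 0.0123
gripper_force: 20.6
```

play_rows --commands '[{"dp": [-0.0058,-0.0003,-0.0072],"yaw": 0},{"dp": [-0.0055,-0.0003,-0.0074],"yaw": 0},{"dp": [-0.0052,-0.0002,-0.0076],"yaw": 0},{"dp": [0,0,0],"yaw": 0}]'

```text
clock: 49.7
tcp_pos: [0.5114, 0.0392, 0.2002]
eef_rot: [0.69, 0.724, -0.001, -0.0]
force: [-1.2, -5.4, -0.9]
finger_gap: 0.0121
gripper_force: 20.7
```

play_rows --commands '[{"dp": [-0.0049,-0.0002,-0.0078],"yaw": 0},{"dp": [-0.0046,-0.0002,-0.008],"yaw": 0},{"dp": [-0.0042,-0.0002,-0.0082],"yaw": 0},{"dp": [0,0,0],"yaw": 0}]'

```text
clock: 50.1
tcp_pos: [0.4978, 0.0388, 0.176]
eef_rot: [0.69, 0.724, -0.001, -0.0]
force: [-1.5, -5.2, -1.7]
finger_gap: 0.0121
gripper_force: 20.6
```

play_rows --commands '[{"dp": [-0.0039,-0.0002,-0.0084],"yaw": 0},{"dp": [-0.0035,-0.0002,-0.0085],"yaw": 0},{"dp": [-0.0032,-0.0002,-0.0087],"yaw": 0},{"dp": [0,0,0],"yaw": 0}]'

```text
clock: 50.5
tcp_pos: [0.4875, 0.0384, 0.1504]
eef_rot: [0.69, 0.724, -0.0, -0.001]
force: [-1.0, -2.9, -1.8]
finger_gap: 0.0119
gripper_force: 20.7
```

play_rows --commands '[{"dp": [-0.0028,-0.0001,-0.0088],"yaw": 0},{"dp": [-0.0024,-0.0001,-0.0089],"yaw": 0},{"dp": [-0.0021,-0.0001,-0.009],"yaw": 0},{"dp": [0,0,0],"yaw": 0}]'

```text
clock: 50.9
tcp_pos: [0.4806, 0.0381, 0.1241]
eef_rot: [0.69, 0.724, -0.0, -0.0]
force: [-2.6, -3.7, -1.3]
finger_gap: 0.012
gripper_force: 21.0
```

play_rows --commands '[{"dp": [-0.0017,-0.0001,-0.0091],"yaw": 0},{"dp": [-0.0013,-0.0001,-0.0091],"yaw": 0},{"dp": [-0.001,0,-0.0092],"yaw": 0},{"dp": [-0.0006,0,-0.007],"yaw": 0},{"dp": [0,0,0],"yaw": 0}]'

```text
clock: 51.4
tcp_pos: [0.4763, 0.0379, 0.09]
eef_rot: [0.69, 0.724, -0.0, -0.0]
force: [-3.2, -2.8, -2.7]
finger_gap: 0.0122
gripper_force: 21.3
```

play_rows --commands '[{"dp": [-0.0003,0,-0.003],"yaw": 0},{"dp": [0,0,-0.003],"yaw": 0},{"dp": [0,0,-0.002],"yaw": 0},{"dp": [0,0,0],"yaw": 0}]'

```text
clock: 51.8
tcp_pos: [0.476, 0.0379, 0.0825]
eef_rot: [0.69, 0.724, -0.0, -0.0]
force: [-5.4, -1.6, -0.5]
finger_gap: 0.012
gripper_force: 21.4
```

```bash
python3 - <<'E'
from h import *
s=r.observe(); print(s['tcp_pos'],s['force'])
c=vision.camera('scene'); P=pts(c); hsv=cv2.cvtColor(c['color'],cv2.COLOR_BGR2HSV)
m=(hsv[...,1]<40)&(hsv[...,2]>90)&(P[...,0]>.53)&(P[...,0]<.68)&(abs(P[...,1]-.05)<.08)&(P[...,2]>.08)&(P[...,2]<.15)
Q=P[m]; A=np.c_[Q[:,:2],np.ones(len(Q))]
for _ in range(5):
    k=np.linalg.lstsq(A,Q[:,2],rcond=None)[0]; d=abs(A@k-Q[:,2]); g=d<max(.003,np.percentile(d,85)); A,Q=A[g],Q[g]
print(len(Q),'slope x',k[0],'z at centre',np.dot(k,[.6,.043,1]))
cv2.imwrite('pics/s3.png',c['color'])
E
```

```text
[0.47602823 0.03786763 0.08248788] [-5.43561758 -1.59352221 -0.54151376]
1761 slope x -0.020867722256888144 z at centre 0.09882237062629111
```

Almost shut. I'll creep down until it makes contact.

play_rows --commands '[{"dp": [0,0,-0.0015],"yaw": 0},{"dp": [0,0,-0.0015],"yaw": 0},{"dp": [0,0,0],"yaw": 0}]'

```text
clock: 52.15
tcp_pos: [0.476, 0.0378, 0.0796]
eef_rot: [0.69, 0.724, -0.0, -0.0]
force: [-4.6, -2.2, -2.2]
finger_gap: 0.0122
gripper_force: 21.5
```

play_rows --commands '[{"dp": [0,0,-0.001],"yaw": 0},{"dp": [0,0,-0.001],"yaw": 0},{"dp": [0,0,0],"yaw": 0}]'

```text
clock: 52.45
tcp_pos: [0.476, 0.0379, 0.0776]
eef_rot: [0.69, 0.724, -0.0, -0.0]
force: [-4.8, -2.5, -1.6]
finger_gap: 0.0121
gripper_force: 21.5
```

play_rows --commands '[{"dp": [0,0,-0.001],"yaw": 0},{"dp": [0,0,-0.001],"yaw": 0},{"dp": [0,0,0],"yaw": 0}]'

```text
clock: 52.75
tcp_pos: [0.4761, 0.0378, 0.077]
eef_rot: [0.69, 0.724, 0.0, 0.0]
force: [-14.4, -1.2, 20.6]
finger_gap: 0.0116
gripper_force: 23.7
```

play_rows --commands '[{"dp": [0,0,-0.001],"yaw": 0},{"dp": [0,0,-0.001],"yaw": 0},{"dp": [0,0,0],"yaw": 0}]'

```text
clock: 53.05
tcp_pos: [0.4761, 0.0378, 0.0754]
eef_rot: [0.69, 0.724, 0.0, 0.0]
force: [-18.6, -1.5, 30.2]
finger_gap: 0.0121
gripper_force: 25.3
```

Lid is seated. Releasing, lifting away, and checking.

play_rows --commands '[{"dp": [0,0,0.002],"yaw": 0},{"dp": [0,0,0],"yaw": 0},{"dp": [0,0,0],"yaw": 0},{"dp": [0,0,0],"yaw": 0}]' --hand 0.026

```text
clock: 53.45
tcp_pos: [0.4762, 0.0379, 0.0755]
eef_rot: [0.69, 0.724, 0.0, -0.0]
force: [-0.3, 1.2, -0.6]
finger_gap: 0.0261
gripper_force: 0.0
```

play_rows --commands '[{"dp": [0,0,0.02],"yaw": 0},{"dp": [0,0,0.03],"yaw": 0},{"dp": [0,0,0.04],"yaw": 0},{"dp": [0,0,0.04],"yaw": 0},{"dp": [-0.04,0,0.02],"yaw": 0}]'

```text
clock: 53.95
tcp_pos: [0.4384, 0.0376, 0.2282]
eef_rot: [0.69, 0.724, 0.001, 0.001]
force: [-0.9, -0.1, 0.2]
finger_gap: 0.0259
gripper_force: 0.0
```

play_rows --commands '[{"dp": [-0.03,-0.03,0.02],"yaw": 0},{"dp": [-0.02,-0.04,0],"yaw": 0},{"dp": [0,0,0],"yaw": 0},{"dp": [0,0,0],"yaw": 0}]'

```text
clock: 54.35
tcp_pos: [0.386, -0.0329, 0.2457]
eef_rot: [0.691, 0.723, 0.0, 0.0]
force: [-0.0, 0.2, -0.3]
finger_gap: 0.0258
gripper_force: 0.0
```

```bash
python3 - <<'E'
from h import *
import pickle
s=r.observe(); print(s['tcp_pos'],s['force'],s['clock'])
c=vision.camera('scene'); P=pts(c); hsv=cv2.cvtColor(c['color'],cv2.COLOR_BGR2HSV)
m=(hsv[...,1]<40)&(hsv[...,2]>90)&(P[...,0]>.53)&(P[...,0]<.68)&(abs(P[...,1]-.05)<.08)&(P[...,2]>.08)&(P[...,2]<.15)
Q=P[m]; A=np.c_[Q[:,:2],np.ones(len(Q))]
for _ in range(5):
    k=np.linalg.lstsq(A,Q[:,2],rcond=None)[0]; d=abs(A@k-Q[:,2]); g=d<max(.003,np.percentile(d,85)); A,Q=A[g],Q[g]
print(len(Q),'slope x',k[0],'z at centre',np.dot(k,[.6,.043,1]))
t=vision.camera('top'); P=pts(t); M=masks(t)
for n,b in (('red',(.56,.62,-.01,.05,.105,.13)),('brass',(.56,.66,.16,.26,.025,.1)),('brass',(.56,.66,-.25,-.08,.025,.1))):
    m=M[n]&(P[...,0]>b[0])&(P[...,0]<b[1])&(P[...,1]>b[2])&(P[...,1]<b[3])&(P[...,2]>b[4])&(P[...,2]<b[5])
    print(n,m.sum(),np.median(P[m],0) if m.any() else '')
t0=pickle.load(open('top0.pkl','rb')); P0=pts(t0)
for q in [(392,185),(205,192),(177,228)]:
    w=(slice(q[1]-14,q[1]+14),slice(q[0]-14,q[0]+14)); print(q,np.abs(t['color'][w].astype(int)-t0['color'][w]).mean())
cv2.imwrite('pics/t6.png',cv2.resize(t['color'][160:340,130:440],(800,465),interpolation=cv2.INTER_CUBIC))
E
```

```text
[ 0.38596371 -0.03286439  0.245671  ] [-0.04512454  0.15525976 -0.34867167] 54.35
1883 slope x 0.002559561080948241 z at centre 0.09666773154606001
red 57 [0.57710361 0.0177212  0.1175095 ]
brass 174 [0.59067814 0.22144372 0.06115619]
brass 189 [ 0.60814338 -0.13653088  0.06084455]
(392, 185) 4.519557823129252
(205, 192) 3.7670068027210886
(177, 228) 6.234268707482993
```

View pics/t6.png

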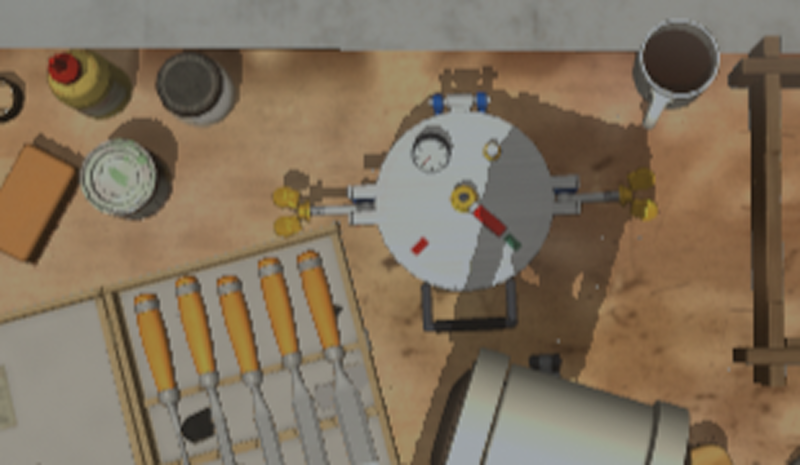

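The lid is flat shut and the lever lies on the green mark at (512,242). Both bolts are out, at (290,210) and (640,195), and the jar, tin and mug have not moved. Handing in.

```bash
python3 -c "
from bench import r
print(r.finish_job())"
```

```text
the job is handed in; nothing more can be done
None
```

I handed the job in at about 54 s of the 192 s: the pot is vented with the lever at green, both bolts are out, both blanks found on the bench lie flat and apart on the grid, and the lid was lowered gently and is shut; the jar, tin and mug did not visibly move, and no verdict came back.

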